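Put the milling clamps away by type

TASK

Clear the sloping draining rack: put the two flat clamp straps in the wide bin and the two step blocks in the narrow bin, each lying on its flat underside on the bin's floor. The bin floors are set to unknown heights, so lower every part gently until it rests before letting go: never drop it in or press it down hard. Leave the oil bottle, the brush and the little vise where they are.

Things in the scene. Friction and masses are not known exactly. Their poses are not given: they have to be found in the camera images.
- strap_a: Flat steel clamp strap, 34 x 120 x 14 mm (x, y, z), with a 14 x 70 mm through slot along its middle; 0.2 to 0.4 kg. Origin: centre of its underside. Starts flat on the rack's slope (y level, z square to the slope), lower long edge on two pins, in the left or right place of the lower row.
- strap_b: Flat steel clamp strap, 34 x 120 x 14 mm (x, y, z), with a 14 x 70 mm through slot along its middle; 0.2 to 0.4 kg. Origin: centre of its underside. Starts flat on the rack's slope (y level, z square to the slope), lower long edge on two pins, in the left or right place of the upper row.
- block_a: Dark steel step block (solid staircase), base 34 x 70 mm (x, y), five 14 mm steps rising along y: 12, 20, 28, 36, 44 mm high; 0.26 to 0.5 kg, centre of mass 8 mm to +y. Origin: centre of its underside. Starts with its base on the rack's slope (y level, z square to the slope), lower side on two pins, beside the strap of the lower row.
- block_b: Dark steel step block (solid staircase), base 34 x 70 mm (x, y), five 14 mm steps rising along y: 12, 20, 28, 36, 44 mm high; 0.26 to 0.5 kg, centre of mass 8 mm to +y. Origin: centre of its underside. Starts with its base on the rack's slope (y level, z square to the slope), lower side on two pins, beside the strap of the upper row.
- rack: Fixed aluminium board, 300 mm wide (y), rising at 25 degrees away from the robot (+x), 205 mm along the slope, from 20 mm (at x = -90 mm) to 107 mm high. Origin: on the bench, mid-frame. Rows centred 55 and 150 mm up the slope, places at y = +-70 mm. Two pins per place, 6 mm square, 8 mm high, 30 mm either side of its middle, touch the part's lower side.
- wide_bin: Fixed open grey bin, the wide one: inside 230 mm (x) by 150 mm (y), walls 3 mm, rim 80 mm above its origin (centre of underside, on the bench). On the robot's left or right. Its flat black false floor is set anywhere from 8 to 58 mm above the bench, differently in each bin and not in the readings: look or feel for it. It is rubber-faced and gives 1 to 2 mm.
- narrow_bin: Fixed open grey bin, the narrow one: inside 230 mm (x) by 105 mm (y), walls 3 mm, rim 80 mm above its origin (centre of underside, on the bench). On the robot's left or right. Its flat black false floor is set anywhere from 8 to 58 mm above the bench, differently in each bin and not in the readings: look or feel for it. It is rubber-faced and gives 1 to 2 mm.
- oil: White bottle, 52 mm across, 150 mm high, standing beyond the rack; origin under its centre. Bystander.
- brush: Chip brush 170 mm long, lying across beyond the rack, up to about 30 mm high. Bystander.
- vise: Small green machine vise, 70 x 140 mm, 57 mm high, beyond the rack; origin under the base's centre. Bystander.

How it is judged (in metres and radians):
At the end, for the whole second after the job is handed in: Both straps in the wide bin and both blocks in the narrow bin: each one's origin within the bin's inner walls and less than 70 mm above the bench, its z axis within 0.2 rad of vertical, at rest (under 0.02 m/s) (x of strap_a in the frame of wide_bin between -0.113 and 0.113 m and y of strap_a in the frame of wide_bin between -0.072 and 0.072 m and z of strap_a in the frame of wide_bin between 0 and 0.07 m and angle between each of strap_a, strap_b, block_a, block_b's own z axis and vertical below 0.2 rad and linear speed of each of strap_a, strap_b, block_a, block_b below 0.02 m/s and x of strap_b in the frame of wide_bin between -0.113 and 0.113 m and y of strap_b in the frame of wide_bin between -0.072 and 0.072 m and z of strap_b in the frame of wide_bin between 0 and 0.07 m and x of block_a in the frame of narrow_bin between -0.113 and 0.113 m and y of block_a in the frame of narrow_bin between -0.05 and 0.05 m and z of block_a in the frame of narrow_bin between 0 and 0.07 m and x of block_b in the frame of narrow_bin between -0.113 and 0.113 m and y of block_b in the frame of narrow_bin between -0.05 and 0.05 m and z of block_b in the frame of narrow_bin between 0 and 0.07 m); the robot touches nothing.
It fails at once if a part is dropped into a bin (faster than 0.45 m/s inside a bin, which is a fall of about 10 mm) ((x of strap_a in the frame of wide_bin between -0.113 and 0.113 m and y of strap_a in the frame of wide_bin between -0.072 and 0.072 m and z of strap_a in the frame of wide_bin between 0 and 0.08 m and linear speed of strap_a above 0.45 m/s) or (x of strap_a in the frame of narrow_bin between -0.113 and 0.113 m and y of strap_a in the frame of narrow_bin between -0.05 and 0.05 m and z of strap_a in the frame of narrow_bin between 0 and 0.08 m and linear speed of strap_a above 0.45 m/s) or (x of strap_b in the frame of wide_bin between -0.113 and 0.113 m and y of strap_b in the frame of wide_bin between -0.072 and 0.072 m and z of strap_b in the frame of wide_bin between 0 and 0.08 m and linear speed of strap_b above 0.45 m/s) or (x of strap_b in the frame of narrow_bin between -0.113 and 0.113 m and y of strap_b in the frame of narrow_bin between -0.05 and 0.05 m and z of strap_b in the frame of narrow_bin between 0 and 0.08 m and linear speed of strap_b above 0.45 m/s) or (x of block_a in the frame of wide_bin between -0.113 and 0.113 m and y of block_a in the frame of wide_bin between -0.072 and 0.072 m and z of block_a in the frame of wide_bin between 0 and 0.08 m and linear speed of block_a above 0.45 m/s) or (x of block_a in the frame of narrow_bin between -0.113 and 0.113 m and y of block_a in the frame of narrow_bin between -0.05 and 0.05 m and z of block_a in the frame of narrow_bin between 0 and 0.08 m and linear speed of block_a above 0.45 m/s) or (x of block_b in the frame of wide_bin between -0.113 and 0.113 m and y of block_b in the frame of wide_bin between -0.072 and 0.072 m and z of block_b in the frame of wide_bin between 0 and 0.08 m and linear speed of block_b above 0.45 m/s) or (x of block_b in the frame of narrow_bin between -0.113 and 0.113 m and y of block_b in the frame of narrow_bin between -0.05 and 0.05 m and z of block_b in the frame of narrow_bin between 0 and 0.08 m and linear speed of block_b above 0.45 m/s)).
It fails at once if a part is pressed on a bin or its floor with more than 60 N (contact force between any of strap_a, strap_b, block_a, block_b and wide_bin above 60 N or contact force between any of strap_a, strap_b, block_a, block_b and narrow_bin above 60 N).
It fails at once if the bottle, brush or vise is shifted more than 30 mm (distance of any of oil, brush, vise from where it was at the start of the episode above 0.03 m).
It also fails if it takes over 72 s, if anything falls off the work surface, if the arm or the gripper's body presses on something with over 40 N, if the wrist force passes 120 N, or if a joint passes its speed limit or range.

ROBOT

A 6-joint arm with a two-finger parallel gripper is mounted at the origin on the work surface. World frame = base frame: x ahead of the robot, y to its left, z up, the work surface at z = 0. Lengths are in m, angles in degrees, forces in N, time in s.
With the tool pointing down it reaches from about 0.4 to 0.825 m from the base axis. Payload 7 kg.
Tool frame: the origin (TCP) lies at the very end of the fingers, on their centre line; the grasp point (between the pads) lies r.pinch_z behind it (r.pinch_z is the distance from the TCP to the grasp point, in m); z points along the fingers, y is the direction in which the jaws open and shut (so a half turn about z gives the same grasp; the last joint's range is limited). The gripper opens to 88 mm and grips with 3 to 60 N. Pads are 19 mm wide; open, the fingers measure 130 mm over their backs; the gripper's body (78 mm by 193 mm) begins 47 mm behind the grasp point.
Start: joints at [-59.124, 20.546, 0.682, 0, -70.136, -16.507], TCP at [0.167, -0.654, 0.227] pointing down, gripper open.
Joint ranges: [-176.03, 176.03], [-82.01, 121.73], [-58.28, 71.71], [-173.87, 95.51], [-174.79, -0.11], [-173.66, 173.66]. Speed limits (degrees/s): [136.94, 136.94, 172.46, 180, 180, 180].

INTERFACE

Orientations are given as [roll, pitch, yaw] about the fixed x, y, z axes, in that order (R = Rz(yaw) Ry(pitch) Rx(roll)).
In Python, from plant import r gives the robot as it stands. The module is installed in compiled form; this text tells all that it offers.
- The arm moves only by the tool servo_tool, never from a script. Its argument "steps" is a list of rows, each a list of 5 numbers: the finger opening in cm, from 0 to 8.76, then the shift along the tool's x, y, z in cm, then the turn about the tool's z in degrees. In form: [[fingers, x, y, z, spin], ...]. A call has 1 to 8 rows; each row shifts and turns the commanded pose from where the row before left it, along the tool's axes as they then stand; what a row does not reach is not made up. A row lasts 1/8 s, in which the tool goes at most 62.5 mm and 10.7 degrees, less where a joint would pass 70% of its speed; a pose out of reach is approached as far as the arm can. A call with a gripper value outside its range is refused whole. The fingers move at their own pace and stop on an object; "squeeze" is the grip in N (left out, the last holds). Time passes only in rows, so rows that do not move let the fingers close. It gives the time, the measured TCP pose, the force and the opening at its end, in the units of the state.
- r.get_state(): the state, without advancing time (a new reading comes with each control period).
- r.capture(name): name is "side" or "top" or "wrist"; returns the picture (400x640x3 uint8, red, green, blue); there is no depth.
- r.calibration(name): a dict with "K" (3x3 intrinsics, pixels), "rvec" (rotation vector, rad) and "tvec" (3), from world to camera coordinates, as OpenCV has them; the wrist camera has in their place "tool_from_camera" (4x4, takes a point from camera to tool coordinates, whose origin is the TCP and whose axes are the flange's). Camera axes: x right, y down, z forward; pixel columns grow to the right and rows downward; lengths in m; the calibration is good to about 2 mm. The wrist camera is an equidistant fisheye: a pixel r from the principal point sees the ray r / f radians off the axis. A picture is of the moment at which its call begins: read the wrist's pose just before it. calibration takes no time and is no camera call.
- r.close_job(): hands the job in, once; it reports no verdict.
The state is a dict: "time_s": time; "joints": joint angles; "qd": joint speeds; "joint_torque": joint torques, N m; "tcp_pos": TCP position; "eef_rot": TCP orientation; "contact_force": force on the tool from outside, world axes, zero at the start; "moment": the same for the moment, N m; "gripper_width": finger opening in m.
Only numpy, scipy, OpenCV 4.12 (cv2) and the standard library are available. Lean on these libraries where they do the work, as an engineer would, in place of code of your own. Each camera call takes 0.05 s, during which the arm holds its last target.

## Working session

There is one attempt and no reset: what is moved stays moved. The work goes in short steps, Python scripts to look and compute and a tool call to move; the robot and the scene stay as the last step left them, time stands still between calls to the robot, and variables do not carry over. Pictures are saved under pics/ and viewed, and the job is handed in when it is done.

Besides the shell and the picture viewer there is one more tool, called by a JSON object that holds its "api" and its "payload", one argument or row to a line. servo_tool: Moves the arm, as the interface text tells. Its arguments: {"type":"object","properties":{"steps":{"type":"array","items":{"type":"array","items":{"type":"number"}}},"squeeze":{"type":"number"}},"required":["steps"]}

```bash
mkdir -p pics; ls; cat > h.py <<'E'
import numpy as np, cv2
from plant import r
from scipy.spatial.transform import Rotation as R
def save(name,img,crop=None,scale=1):
    if crop: x0,y0,x1,y1=crop; img=img[y0:y1,x0:x1]
    if scale!=1: img=cv2.resize(img,None,fx=scale,fy=scale,interpolation=cv2.INTER_CUBIC)
    cv2.imwrite('pics/'+name+'.png',img[:,:,::-1])
def cam(n):
    c=r.calibration(n); K=np.array(c['K'],float); Rm=cv2.Rodrigues(np.array(c['rvec'],float))[0]; t=np.array(c['tvec'],float).ravel()
    return K,Rm,t
def proj(n,P):
    K,Rm,t=cam(n); p=(np.atleast_2d(P)@Rm.T+t)@K.T
    return p[:,:2]/p[:,2:]
def ray(n,uv):
    K,Rm,t=cam(n); d=Rm.T@np.linalg.inv(K)@np.array([uv[0],uv[1],1.]); return -Rm.T@t,d
def onz(n,uv,z):
    o,d=ray(n,uv); return o+d*(z-o[2])/d[2]
E
python3 - <<'E'
from h import *
s=r.get_state()
for k,v in s.items(): print(k,np.round(v,3))
print('pinch',r.pinch_z)
for n in ['side','top']:
    c=r.calibration(n);print(n,c); K,Rm,t=cam(n);print(-Rm.T@t)
print(r.calibration('wrist'))
for n in ['side','top','wrist']:
    im=np.array(r.capture(n)); np.save('pics/%s0.npy'%n,im); save(n+'0',im)
E
```

```text
pics
time_s 0.0
joints [-5.9123e+01  2.0591e+01  6.3300e-01 -1.9000e-02 -7.0134e+01 -1.6508e+01]
qd [-0.008 -0.025 -0.044 -0.022 -0.057 -0.056]
joint_torque [ 2.0000e-03 -5.8272e+01  2.9307e+01  6.9970e+00  7.0000e-03 -0.0000e+00]
tcp_pos [ 0.167 -0.653  0.226]
eef_rot [ 1.79907e+02 -9.00000e-03 -1.65638e+02]
contact_force [-0.079 -0.883 -0.719]
moment [-0.028  0.065  0.013]
gripper_width 0.088
pinch 0.0188
side {'K': array([[492.00497592,   0.        , 322.05602819],
       [  0.        , 492.00497592, 190.18253673],
       [  0.        ,   0.        ,   1.        ]]), 'rvec': array([ 2.3148999 , -0.0695481 ,  0.02170884]), 'tvec': array([-0.62599958,  0.0905603 ,  1.12717515])}
[ 0.58630079 -0.80200518  0.82682497]
top {'K': array([[365.02804419,   0.        , 314.03310121],
       [  0.        , 365.02804419, 198.10760083],
       [  0.        ,   0.        ,   1.        ]]), 'rvec': array([ 2.19443148, -2.17548165,  0.13151624]), 'tvec': array([-0.01587013,  0.64090046,  0.88061386])}
[0.55482222 0.01264509 0.93728247]
{'K': array([[309.70691629,   0.        , 321.32198503],
       [  0.        , 309.70691629, 197.43466039],
       [  0.        ,   0.        ,   1.        ]]), 'tool_from_camera': array([[ 7.38837298e-04, -9.65836766e-01, -2.59150143e-01,
         7.09439771e-02],
       [ 9.99999687e-01,  6.40381820e-04,  4.64336080e-04,
         5.76151709e-04],
       [-2.82517818e-04, -2.59150405e-01,  9.65836937e-01,
        -1.58270101e-01],
       [ 0.00000000e+00,  0.00000000e+00,  0.00000000e+00,
         1.00000000e+00]])}
```

View pics/side0.png

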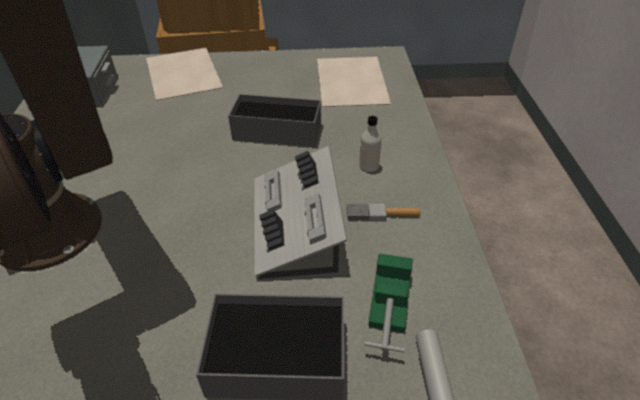

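View pics/top0.png

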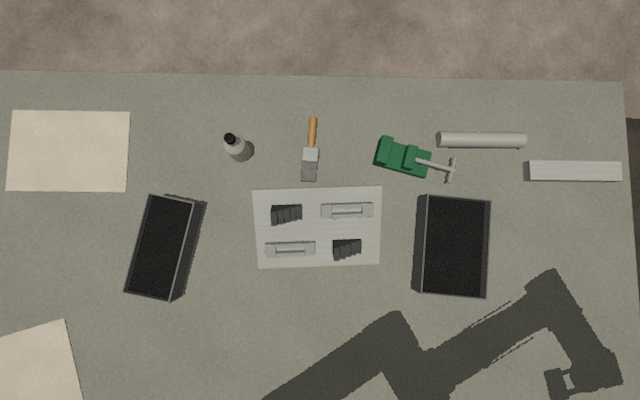

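View pics/wrist0.png

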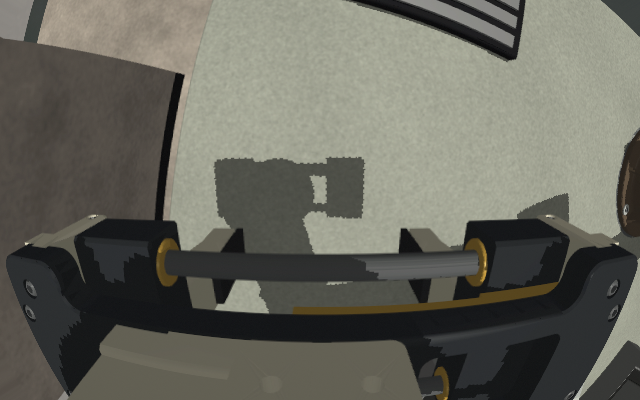

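```bash
python3 - <<'E'
from h import *
im=np.load('pics/wrist0.npy'); save('w0c',im,(140,190,500,340),2.2)
im=np.load('pics/top0.npy'); save('t0c',im,(240,175,400,280),5)
im=np.load('pics/side0.npy'); save('s0c',im,(240,140,360,280),4)
E
```

```text
(no output)
```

View pics/w0c.png

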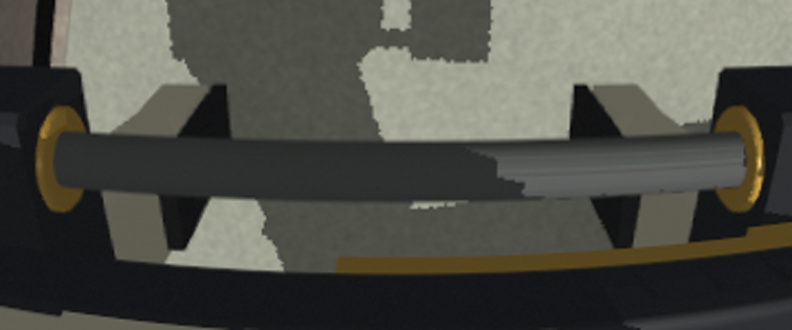

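View pics/t0c.png

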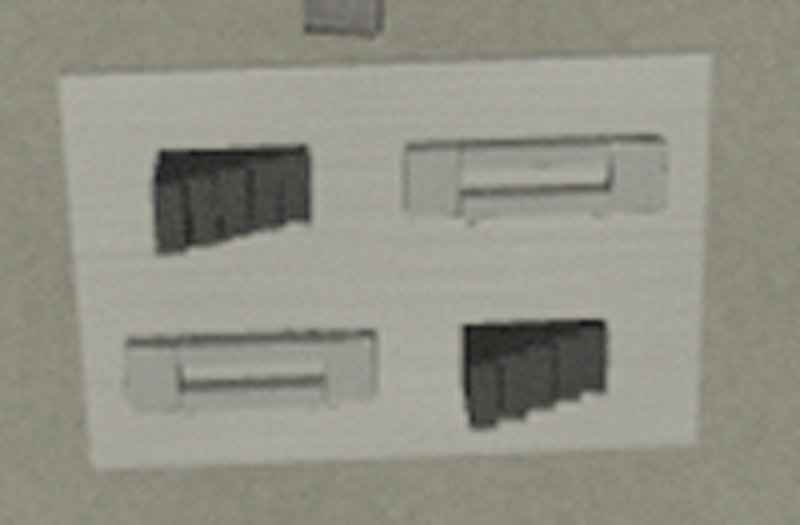

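View pics/s0c.png

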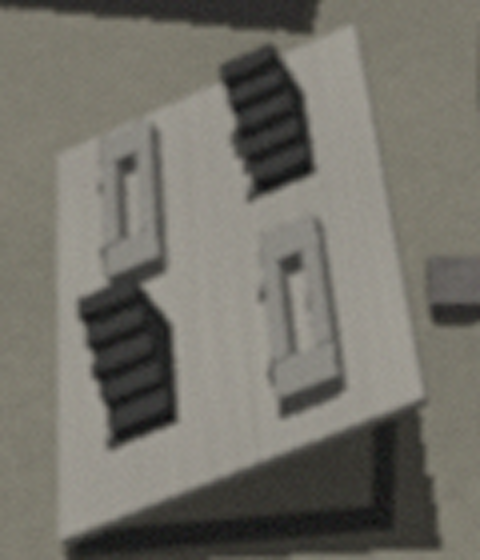

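```bash
python3 - <<'E'
from h import *
from scipy.optimize import least_squares
c25,s25=np.cos(np.radians(25)),np.sin(np.radians(25))
L=np.array([[95.8,150,106.6],[95.8,-150,106.6],[-90,-150,20],[-90,150,20]])/1000
top=np.array([(60,75),(712,55),(697,442),(93,468)])/5+[240,175]-.4
side=np.array([(355,28),(423,400),(65,540),(58,155)])/4+[240,140]-.4
def f(p,full=False):
    Rz=R.from_euler('z',p[2]).as_matrix(); W=L@Rz.T+[p[0],p[1],0]
    return np.concatenate([(proj('top',W)-top).ravel(),(proj('side',W)-side).ravel()])
s=least_squares(f,[.55,0,0]);print(s.x[:2],np.degrees(s.x[2]));print(np.round(s.fun.reshape(-1,2),1))
im=np.load('pics/top0.npy'); save('t0l',im,(115,185,215,310),5); save('t0r',im,(405,185,500,305),5)
im=np.load('pics/side0.npy'); save('s0l',im,(220,85,335,155),6);save('s0r',im,(190,285,360,400),4.5)
E
```

```text
[ 0.56271478 -0.02014232] 2.630808544948883
[[ 0.1  0.1]
 [ 0.3 -0.4]
 [ 0.1  0.5]
 [ 0.2  0.3]
 [ 0.4 -1. ]
 [ 0.8 -0.5]
 [-1.1  0.3]
 [ 0.3  0. ]]
```

View pics/t0l.png

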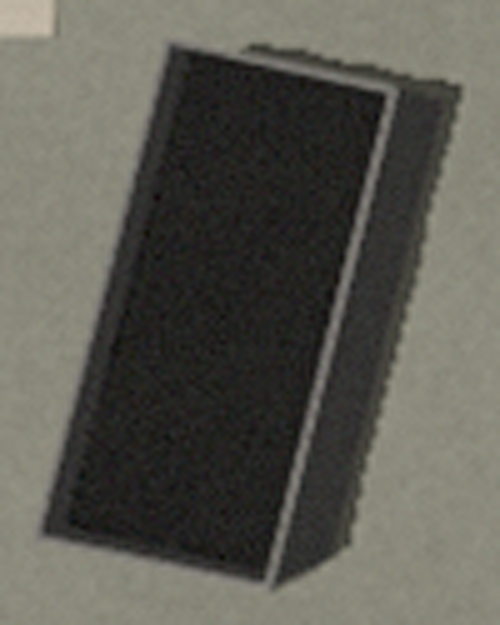

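View pics/t0r.png

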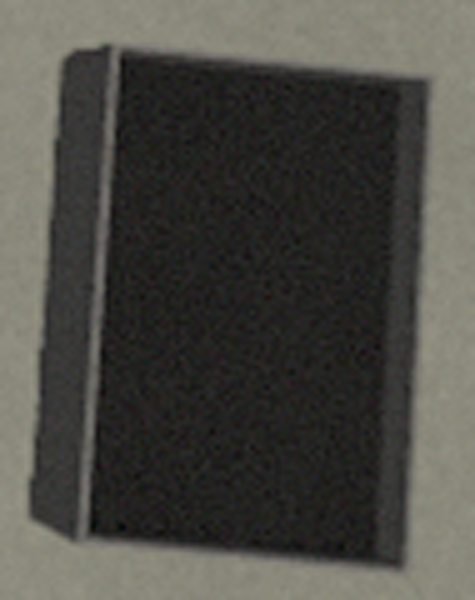

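View pics/s0l.png

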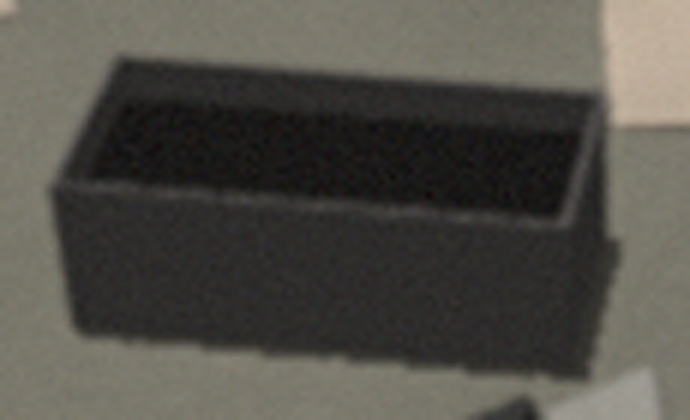

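View pics/s0r.png

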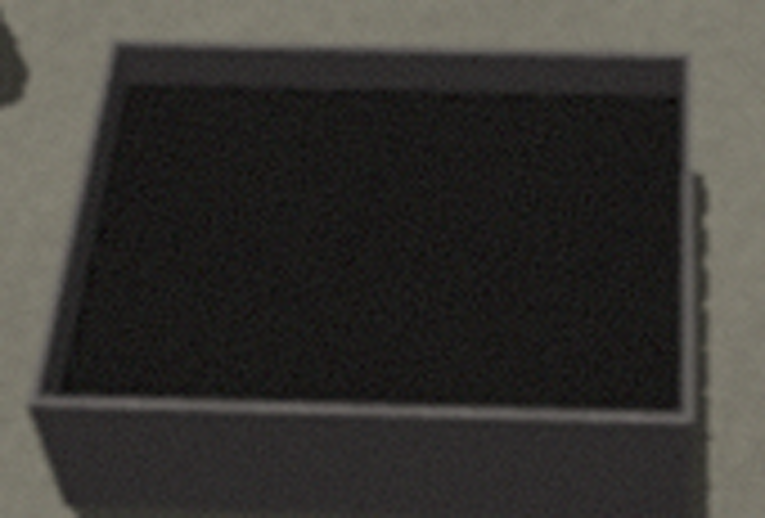

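```bash
cat > fit.py <<'E'
from h import *
from scipy.optimize import least_squares
def fit(name,w,top,side,fl,x0):
    cs=np.array([[1,1],[1,-1],[-1,-1],[-1,1]])*[.118,w/2+.003]   # TL TR BR BL in top view
    L=np.c_[cs,np.full(4,.08)]
    def W(p,L): return L@R.from_euler('z',p[2]).as_matrix().T+[p[0],p[1],0]
    f=lambda p:np.concatenate([(proj('top',W(p,L))-top).ravel(),(proj('side',W(p,L))-side).ravel()])
    s=least_squares(f,x0);print(name,s.x[:2].round(4),np.degrees(s.x[2]).round(2));print(np.round(s.fun.reshape(-1,2),1).tolist())
    # floor
    for cam_,pts,lo in fl:
        def g(q):
            e=[]
            for h in [q[0]]:
                P=W(s.x,np.array([[lo[0],lo[1],h],[lo[2],lo[3],h]])); a,b=proj(cam_,P)
                n=np.array([-(b-a)[1],(b-a)[0]])/np.linalg.norm(b-a)
                e+=[(np.array(p)-a)@n for p in pts]
            return e
        q=least_squares(g,[.03]); print('  floor',cam_,q.x.round(4),np.round(q.fun,2))
T=lambda p,s,o:np.array(p,float)/s+o-.4
fit('narrow',.105,T([(168,42),(397,90),(270,588),(42,535)],5,[115,185]),T([(607,95),(570,225),(52,187),(118,58)],6,[220,85]),
 [('side',T([(130,101),(350,116),(575,133)],6,[220,85]),(-.115,.0525,.115,.0525)),
  ('top',T([(178,60),(137,240),(67,525)],5,[115,185]),(-.115,.0525,.115,.0525))],[.6,.4,0])
fit('wide',.15,T([(112,47),(430,80),(403,567),(80,540)],5,[405,185]),T([(688,57),(692,420),(35,405),(115,45)],4.5,[190,285]),
 [('side',T([(127,85),(400,91),(682,97)],4.5,[190,285]),(-.115,.075,.115,.075)),
  ('side',T([(125,90),(95,240),(67,390)],4.5,[190,285]),(-.115,.075,-.115,-.075)),
  ('top',T([(400,85),(388,320),(377,557)],5,[405,185]),(-.115,-.075,.115,-.075))],[.6,-.4,0])
E
python3 fit.py
```

```text
narrow [0.5201 0.3482] -11.7
[[-0.0, -1.0], [0.7, -0.6], [1.0, 0.9], [-1.3, 1.2], [0.4, -0.6], [0.4, 0.4], [-0.1, -0.2], [0.0, -0.6]]
  floor side [0.0573] [ 0.22 -0.09 -0.13]
  floor top [0.0642] [-1.06  0.1   0.93]
wide [ 0.527  -0.3457] -4.94
[[0.0, -1.0], [1.0, -1.4], [1.7, 1.8], [-0.1, 1.1], [1.4, -1.5], [0.8, 0.2], [-1.2, -0.2], [-0.5, -1.5]]
  floor side [0.0515] [-0.05  0.01  0.04]
  floor side [0.0513] [ 0.72  0.17 -0.81]
  floor top [0.052] [ 0.03 -0.07  0.04]
```

```bash
cat >> h.py <<'E'
RX,RY,RW=0.5627,-0.0201,np.radians(2.63)
c25,s25=np.cos(np.radians(25)),np.sin(np.radians(25))
def rack(s,y,n=0.):  # slope coord s(m), y, normal height -> world
    l=np.array([-.09+s*c25-n*s25, y, .02+s*s25+n*c25])
    return R.from_euler('z',RW).as_matrix()@l+[RX,RY,0]
def unrack(w,n=0.):
    l=R.from_euler('z',-RW).as_matrix()@(np.array(w)-[RX,RY,0]); return l
def box(s0,s1,y0,y1,h): return np.array([rack(s,y,n) for n in (0,h) for s,y in ((s0,y0),(s1,y0),(s1,y1),(s0,y1))])
E
cat > ov.py <<'E'
from h import *
ims={n:np.load('pics/%s0.npy'%n).copy() for n in ('top','side')}
sc={'top':((240,175),5),'side':((240,140),4)}
out={}
for n,im in ims.items():
    o,k=sc[n]; c=im[o[1]:o[1]+(105 if n=='top' else 140),o[0]:o[0]+(160 if n=='top' else 120)]
    c=cv2.resize(c,None,fx=k,fy=k,interpolation=cv2.INTER_CUBIC)
    def P(w): p=(proj(n,w)-np.array(o)+.5)*k; return p.round().astype(int)
    for s in(.055,.15):
        for y in(-.07,.07):
            L=.06 if (s<.1)==(y>0) else .035
            h=.014 if L==.06 else .012
            b=P(box(s-.017,s+.017,y-L,y+L,h))
            cv2.polylines(c,[b[4:]],True,(255,0,0),1); cv2.polylines(c,[b[:4]],True,(0,255,0),1)
    save(n+'ov',c)
E
python3 ov.py
```

```text
(no output)
```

View pics/topov.png

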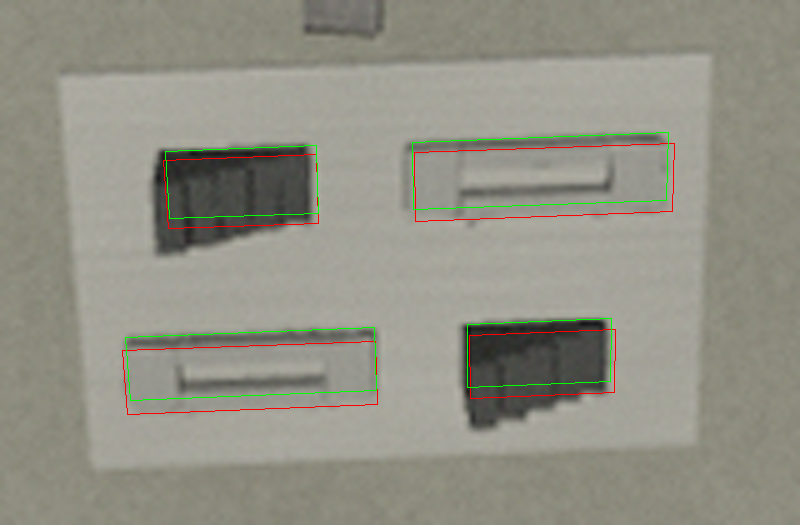

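View pics/sideov.png

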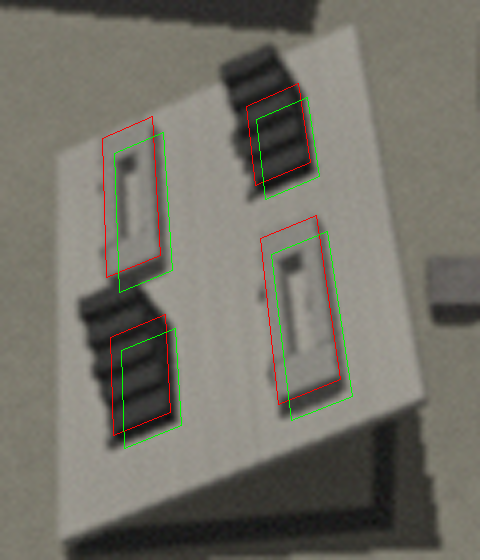

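```bash
cat >> h.py <<'E'
def plan(p,yaw,label=''):
    s=r.get_state(); cy=s['eef_rot'][2]; sp=-((yaw-cy+180)%360-180)
    Rm=R.from_euler('xyz',[180,0,yaw],degrees=True).as_matrix()
    d=Rm.T@(np.array(p)-s['tcp_pos'])
    print(label,'target',np.round(p,4),'spin',round(sp,2),'then tool cm',np.round(d*100,2))
YR=2.63-180
def bz(x,y): # board height at world xy
    l=unrack([x,y,0]); return .02+(l[0]+.09)*np.tan(np.radians(25))
def st():
    s=r.get_state(); print('t',round(s['time_s'],2),'tcp',np.round(s['tcp_pos'],4),'yaw',round(s['eef_rot'][2],2),'F',np.round(s['contact_force'],1),'w',round(s['gripper_width'],4))
E
python3 - <<'E'
from h import *
p=rack(.055,-.067,.008); print(bz(*p[:2])); 
plan([p[0],p[1],.16],YR,'above')
E
```

```text
0.04166744334033172
above target [ 0.5223 -0.089   0.16  ] spin 11.74 then tool cm [-38.04  54.76   6.59]
```

{"api": "servo_tool", "payload": {
  "steps": [
    [8.7,0,0,0,5.9],
    [8.7,0,0,0,5.84],
    [8.7,-3,4.3,0,0],
    [8.7,-3.4,5,0,0],
    [8.7,-3.4,5,0,0],
    [8.7,-3.4,5,0,0],
    [8.7,-3.4,5,0,0],
    [8.7,-3.4,5,0,0]
  ],
  "squeeze": 30
}}

```text
time_s: 1.15
tcp_pos: [0.3545, -0.3502, 0.2266]
eef_rot: [-180.0, 0.0, -177.4]
contact_force: [1.1, -0.7, -0.4]
gripper_width: 0.087
```

{"api": "servo_tool", "payload": {
  "steps": [
    [8.7,-3.4,5,0,0],
    [8.7,-3.4,5,0,0],
    [8.7,-3.4,5,0,0],
    [8.7,-3.4,5,1,0],
    [8.7,-3.3,5,2,0],
    [8.7,-1.2,1,2,0],
    [8.7,0,0,1,0],
    [8.7,0,0,0,0]
  ]
}}

```text
time_s: 2.15
tcp_pos: [0.5215, -0.085, 0.1661]
eef_rot: [-180.0, -0.1, -177.4]
contact_force: [0.0, 0.4, -1.2]
gripper_width: 0.0871
```

```bash
python3 - <<'E'
from h import *
st()
p=rack(.055,-.067,.008); plan([p[0],p[1],.16],YR,'above'); plan([p[0],p[1],.0486],YR,'grasp')
save('w1',np.array(r.capture('wrist')));save('side1',np.array(r.capture('side')))
E
```

```text
t 2.15 tcp [ 0.5215 -0.085   0.1661] yaw -177.39 F [ 0.   0.4 -1.2] w 0.0871
above target [ 0.5223 -0.089   0.16  ] spin -0.02 then tool cm [-0.06 -0.41  0.61]
grasp target [ 0.5223 -0.089   0.0486] spin -0.02 then tool cm [-0.06 -0.41 11.75]
```

View pics/w1.png

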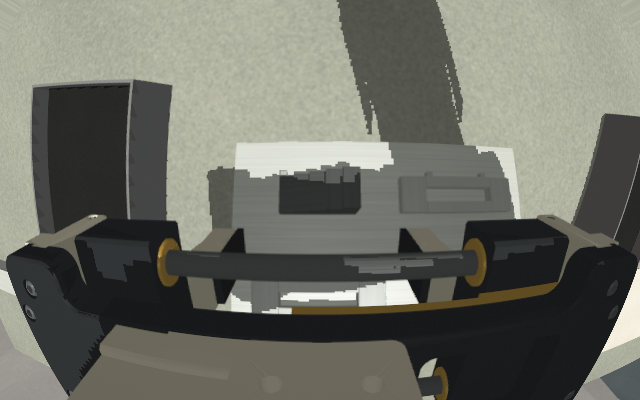

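View pics/side1.png

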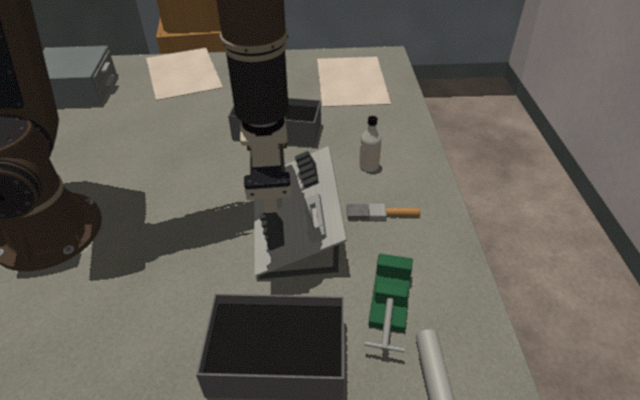

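{"api": "servo_tool", "payload": {
  "steps": [
    [8.7,0,-0.2,3,0],
    [8.7,0,0,4,0],
    [8.7,0,0,2.5,0],
    [8.7,0,0,1,0],
    [8.7,0,0,0.5,0],
    [8.7,0,0,0.5,0],
    [8.7,0,0,0.2,0],
    [8.7,0,0,0,0]
  ]
}}

```text
time_s: 3.25
tcp_pos: [0.5227, -0.0864, 0.0501]
eef_rot: [180.0, 0.0, -177.4]
contact_force: [-0.4, 0.0, 1.5]
gripper_width: 0.0869
```

```bash
python3 - <<'E'
from h import *
st()
save('w2',np.array(r.capture('wrist')));save('side2',np.array(r.capture('side')),(200,80,400,300),2.5)
E
```

```text
t 3.25 tcp [ 0.5227 -0.0864  0.0501] yaw -177.36 F [-0.4  0.   1.5] w 0.0869
```

View pics/w2.png

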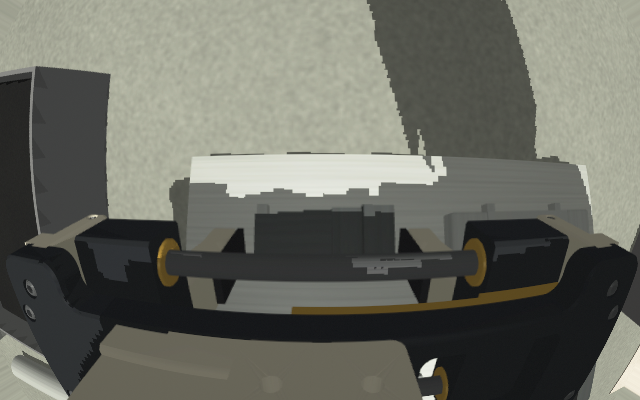

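View pics/side2.png

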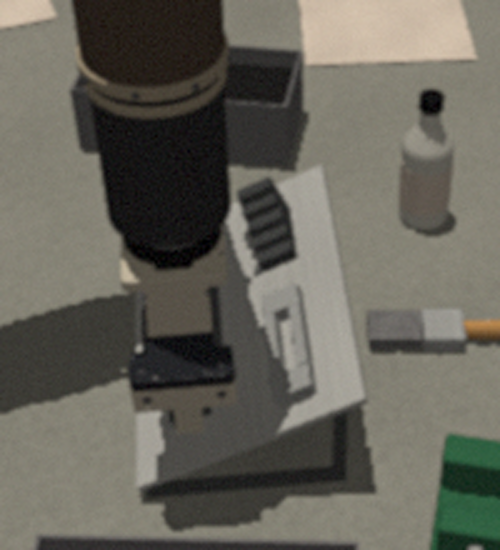

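{"api": "servo_tool", "payload": {
  "steps": [
    [8.7,0,0,0.2,0],
    [7.5,0,0,0,0],
    [6.6,0,0,0,0],
    [6,0,0,0,0],
    [6,0,0,0,0],
    [6,0,0,0,0]
  ],
  "squeeze": 35
}}

```text
time_s: 4.1
tcp_pos: [0.5224, -0.0865, 0.0478]
eef_rot: [-180.0, -0.0, -177.4]
contact_force: [-0.7, 0.1, -0.4]
gripper_width: 0.0697
```

{"api": "servo_tool", "payload": {
  "steps": [
    [6,0,0,-0.3,0],
    [6,0,0,-0.7,0],
    [6,0,0,-1.5,0],
    [6,0,0,-2.5,0],
    [6,0,0,-3,0],
    [6,0,0,-3,0],
    [6,0,0,-2,0],
    [6,0,0,0,0]
  ]
}}

```text
time_s: 5.1
tcp_pos: [0.5235, -0.0864, 0.1802]
eef_rot: [180.0, 0.3, -177.4]
contact_force: [-0.6, 1.0, -2.5]
gripper_width: 0.0698
```

```bash
python3 - <<'E'
from h import *
st()
save('w3',np.array(r.capture('wrist')));save('side3',np.array(r.capture('side')),(200,80,400,300),2.5)
BN=(0.5201,0.3482,-11.7)
a=np.radians(BN[2]);
for bx in(-.05,.05):
  q=[BN[0]+bx*np.cos(a),BN[1]+bx*np.sin(a)]
  plan([*q,.18],BN[2]-90,'narrow %g'%bx)
E
```

```text
t 5.1 tcp [ 0.5235 -0.0864  0.1802] yaw -177.36 F [-0.6  1.  -2.5] w 0.0698
narrow -0.05 target [0.4711 0.3583 0.18  ] spin -75.69 then tool cm [-42.52  14.    -0.24]
narrow 0.05 target [0.5691 0.3381 0.18  ] spin -75.69 then tool cm [-42.52   4.    -0.24]
```

View pics/w3.png

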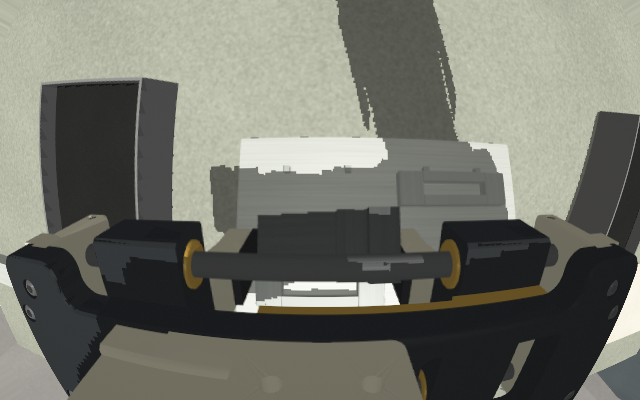

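View pics/side3.png

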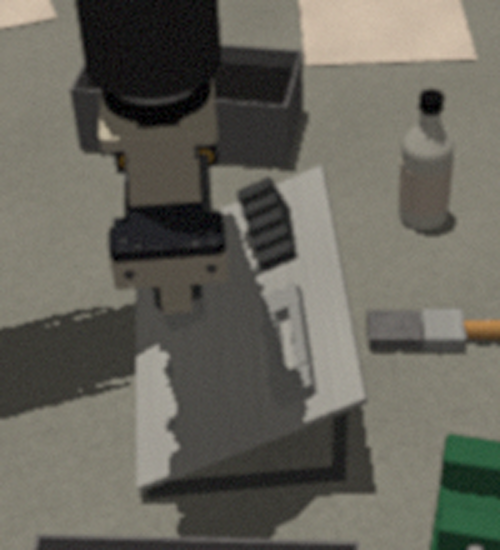

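{"api": "servo_tool", "payload": {
  "steps": [
    [6,0,0,0,-9.46],
    [6,0,0,0,-9.46],
    [6,0,0,0,-9.46],
    [6,0,0,0,-9.46],
    [6,0,0,0,-9.46],
    [6,0,0,0,-9.46],
    [6,0,0,0,-9.46],
    [6,0,0,0,-9.46]
  ]
}}

```text
time_s: 6.2
tcp_pos: [0.5217, -0.0865, 0.1764]
eef_rot: [179.9, -0.0, -101.4]
contact_force: [-0.4, -1.0, -2.7]
gripper_width: 0.0696
```

{"api": "servo_tool", "payload": {
  "steps": [
    [6,-3,1,0,0],
    [6,-5,1.6,0,0],
    [6,-5.5,1.8,0,0],
    [6,-5.5,1.8,0,0],
    [6,-5.5,1.8,0,0],
    [6,-5.5,1.8,0,0],
    [6,-5.5,1.8,0,0],
    [6,-5,1.6,0,0]
  ]
}}

```text
time_s: 7.2
tcp_pos: [0.4742, 0.3384, 0.1764]
eef_rot: [179.9, -0.1, -101.7]
contact_force: [0.8, 0.4, -3.0]
gripper_width: 0.0698
```

```bash
python3 - <<'E'
from h import *
st()
save('side4',np.array(r.capture('side')),(190,40,360,180),4)
save('top4',np.array(r.capture('top')),(90,150,260,330),3)
BN=(0.5201,0.3482,-11.7)
a=np.radians(BN[2]);
for bx in(-.05,.05):
  q=[BN[0]+bx*np.cos(a),BN[1]+bx*np.sin(a)]
  plan([*q,.09],BN[2]-90,'narrow %g'%bx)
E
```

```text
t 7.2 tcp [0.4742 0.3384 0.1764] yaw -101.66 F [ 0.8  0.4 -3. ] w 0.0698
narrow -0.05 target [0.4711 0.3583 0.09  ] spin 0.22 then tool cm [-1.63  0.67  8.59]
narrow 0.05 target [0.5691 0.3381 0.09  ] spin 0.22 then tool cm [-1.63 -9.33  8.59]
```

View pics/side4.png

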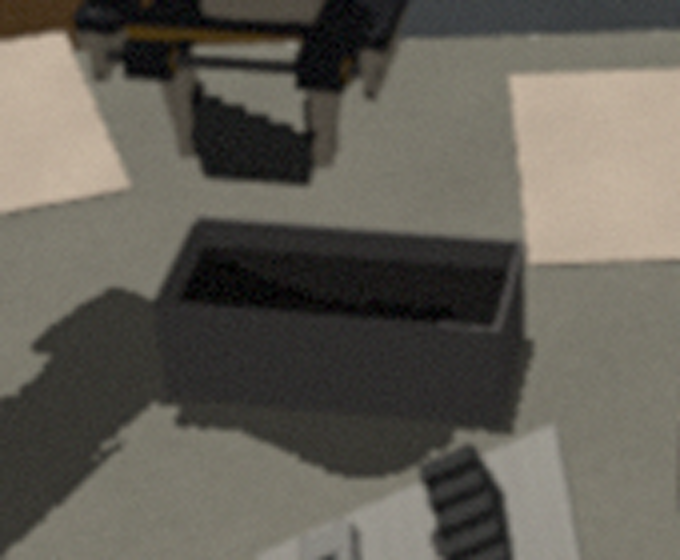

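View pics/top4.png

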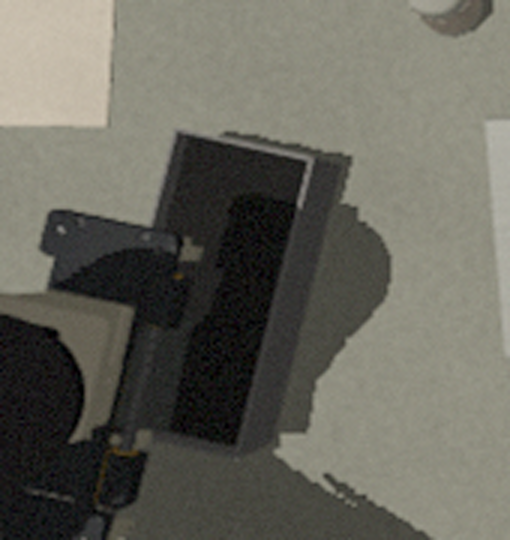

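{"api": "servo_tool", "payload": {
  "steps": [
    [6,-0.8,0.3,0,0],
    [6,-0.8,0.3,2,0],
    [6,0,0,3,0],
    [6,0,0,2.5,0],
    [6,0,0,1,0],
    [6,0,0,0.3,0],
    [6,0,0,0,0]
  ]
}}

```text
time_s: 8.18
tcp_pos: [0.4731, 0.3539, 0.0905]
eef_rot: [-180.0, 0.0, -101.7]
contact_force: [0.1, 0.6, -3.1]
gripper_width: 0.0695
```

{"api": "servo_tool", "payload": {
  "steps": [
    [6,0,0,0.2,0],
    [6,0,0,0.2,0],
    [6,0,0,0.2,0],
    [6,0,0,0,0]
  ],
  "squeeze": 20
}}

```text
time_s: 8.68
tcp_pos: [0.4726, 0.3537, 0.0837]
eef_rot: [180.0, -0.0, -101.7]
contact_force: [0.7, 0.1, -3.6]
gripper_width: 0.07
```

{"api": "servo_tool", "payload": {
  "steps": [
    [6,0,0,0.2,0],
    [6,0,0,0.2,0],
    [6,0,0,0.2,0],
    [6,0,0,0,0]
  ]
}}

```text
time_s: 9.18
tcp_pos: [0.4725, 0.3536, 0.0775]
eef_rot: [180.0, -0.0, -101.7]
contact_force: [0.1, -0.3, -2.7]
gripper_width: 0.0695
```

{"api": "servo_tool", "payload": {
  "steps": [
    [6,0,0,0.15,0],
    [6,0,0,0.15,0],
    [6,0,0,0,0]
  ]
}}

```text
time_s: 9.55
tcp_pos: [0.4726, 0.3536, 0.0746]
eef_rot: [180.0, -0.0, -101.7]
contact_force: [-0.2, 0.4, -3.3]
gripper_width: 0.07
```

{"api": "servo_tool", "payload": {
  "steps": [
    [6,0,0,0.15,0],
    [6,0,0,0.15,0],
    [6,0,0,0,0]
  ]
}}

```text
time_s: 9.93
tcp_pos: [0.4726, 0.3536, 0.0716]
eef_rot: [180.0, -0.0, -101.7]
contact_force: [0.2, -0.4, -2.8]
gripper_width: 0.0698
```

{"api": "servo_tool", "payload": {
  "steps": [
    [6,0,0,0.15,0],
    [6,0,0,0.15,0],
    [6,0,0,0,0]
  ]
}}

```text
time_s: 10.3
tcp_pos: [0.4727, 0.3539, 0.0693]
eef_rot: [-180.0, 0.0, -101.7]
contact_force: [-1.7, -0.1, 3.1]
gripper_width: 0.0697
```

{"api": "servo_tool", "payload": {
  "steps": [
    [6,0,0,0.15,0],
    [6,0,0,0.15,0],
    [6,0,0,0,0]
  ]
}}

```text
time_s: 10.68
tcp_pos: [0.4732, 0.3554, 0.0674]
eef_rot: [-179.9, 0.2, -101.7]
contact_force: [-4.4, 3.1, 8.8]
gripper_width: 0.0698
```

{"api": "servo_tool", "payload": {
  "steps": [
    [6,0,0,0,0],
    [6,0,0,0.15,0],
    [6,0,0,0,0]
  ],
  "squeeze": 10
}}

```text
time_s: 11.05
tcp_pos: [0.4737, 0.3558, 0.0656]
eef_rot: [-179.9, 0.2, -101.6]
contact_force: [-1.5, 3.1, 4.1]
gripper_width: 0.0698
```

```bash
python3 - <<'E'
from h import *
st()
save('side5',np.array(r.capture('side')),(200,50,350,170),5)
save('w5',np.array(r.capture('wrist')),(140,120,500,340),2)
E
```

```text
t 11.05 tcp [0.4737 0.3558 0.0656] yaw -101.63 F [-1.5  3.1  4.1] w 0.0698
```

View pics/side5.png

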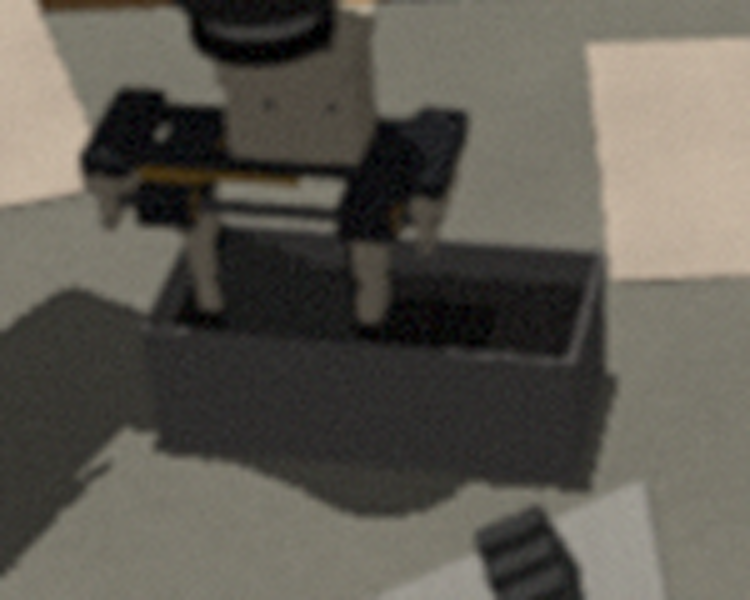

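View pics/w5.png

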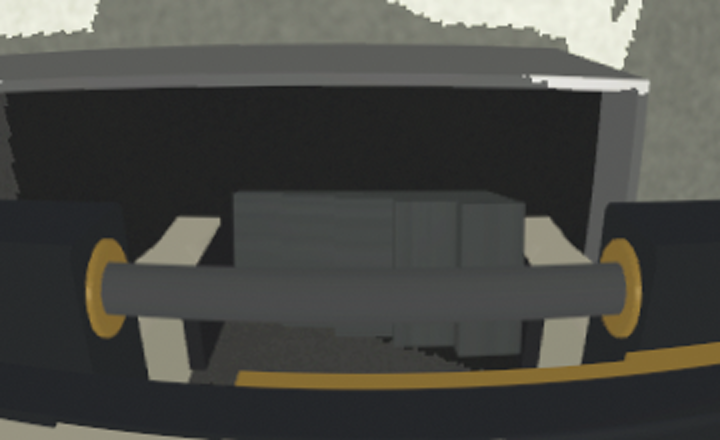

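{"api": "servo_tool", "payload": {
  "steps": [
    [6,0,0,0.15,0],
    [6,0,0,0,0]
  ]
}}

```text
time_s: 11.4
tcp_pos: [0.4738, 0.3554, 0.0639]
eef_rot: [-179.9, 0.2, -101.6]
contact_force: [-0.0, 3.4, 5.6]
gripper_width: 0.0697
```

{"api": "servo_tool", "payload": {
  "steps": [
    [6,0,0,0.15,0],
    [6,0,0,0,0]
  ]
}}

```text
time_s: 11.65
tcp_pos: [0.4733, 0.3542, 0.0617]
eef_rot: [-179.9, 0.1, -101.7]
contact_force: [1.5, 2.9, 3.9]
gripper_width: 0.0698
```

{"api": "servo_tool", "payload": {
  "steps": [
    [6,0,0,0.15,0],
    [6,0,0,0,0]
  ]
}}

```text
time_s: 11.9
tcp_pos: [0.4731, 0.354, 0.0601]
eef_rot: [-180.0, 0.0, -101.7]
contact_force: [0.6, 2.0, 6.2]
gripper_width: 0.0698
```

```bash
python3 - <<'E'
from h import *
save('side6',np.array(r.capture('side')),(200,50,350,170),5)
save('w6',np.array(r.capture('wrist')),(140,120,500,340),2)
E
```

```text
(no output)
```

View pics/w6.png

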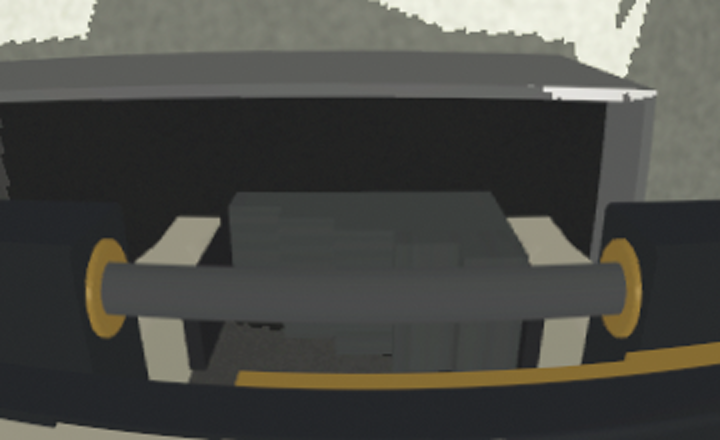

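View pics/side6.png

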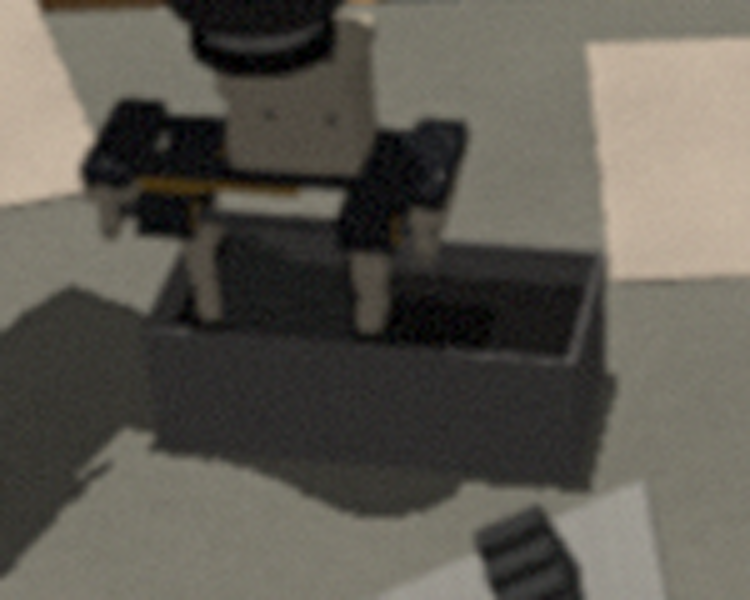

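{"api": "servo_tool", "payload": {
  "steps": [
    [6,0,0,0.15,0],
    [6,0,0,0,0]
  ]
}}

```text
time_s: 12.25
tcp_pos: [0.4731, 0.3539, 0.0591]
eef_rot: [-180.0, 0.0, -101.7]
contact_force: [-0.9, 0.6, 10.3]
gripper_width: 0.0702
```

{"api": "servo_tool", "payload": {
  "steps": [
    [6,0,0,0.1,0],
    [6,0,0,0,0]
  ]
}}

```text
time_s: 12.5
tcp_pos: [0.473, 0.3538, 0.0582]
eef_rot: [-180.0, 0.0, -101.7]
contact_force: [-0.3, 1.6, 12.0]
gripper_width: 0.0696
```

{"api": "servo_tool", "payload": {
  "steps": [
    [6,0,0,-0.1,0],
    [7.1,0,0,0,0],
    [7.3,0,0,0,0],
    [7.6,0,0,0,0],
    [7.6,0,0,-0.5,0],
    [7.6,0,0,-2,0],
    [7.6,0,0,-4,0],
    [8.7,0,0,-4,0]
  ]
}}

```text
time_s: 13.5
tcp_pos: [0.4717, 0.3522, 0.1631]
eef_rot: [179.9, -0.2, -101.7]
contact_force: [-0.3, 0.5, 0.6]
gripper_width: 0.0814
```

```bash
python3 - <<'E'
from h import *
st()
save('side7',np.array(r.capture('side')),(200,50,350,170),5)
save('w7',np.array(r.capture('wrist')))
E
```

```text
t 13.5 tcp [0.4717 0.3522 0.1631] yaw -101.73 F [-0.3  0.5  0.6] w 0.0814
```

View pics/w7.png

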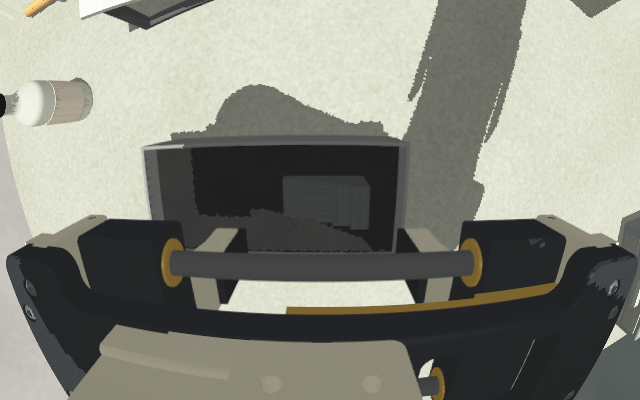

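View pics/side7.png

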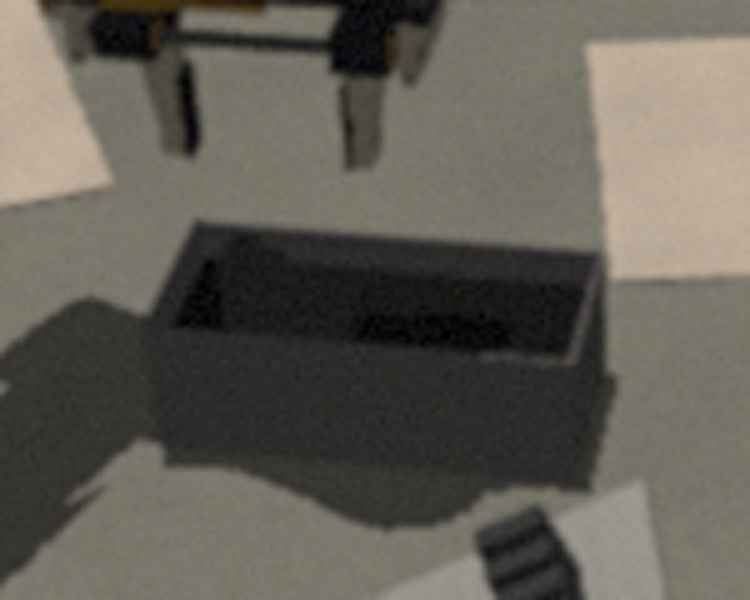

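```bash
python3 - <<'E'
from h import *
im=np.array(cv2.imread('pics/w7.png'))[:,:,::-1]
save('w7b',np.clip(im[130:260,130:420].astype(float)*2.2,0,255).astype(np.uint8),None,2.6)
p=rack(.150,.073,.008); print(p,bz(*p[:2]))
plan([p[0],p[1],.19],YR,'above')
E
```

```text
[0.60187071 0.05477626 0.0906432 ] 0.08181617820569817
above target [0.6019 0.0548 0.19  ] spin 75.69 then tool cm [-11.41 -30.52  -2.28]
```

View pics/w7b.png

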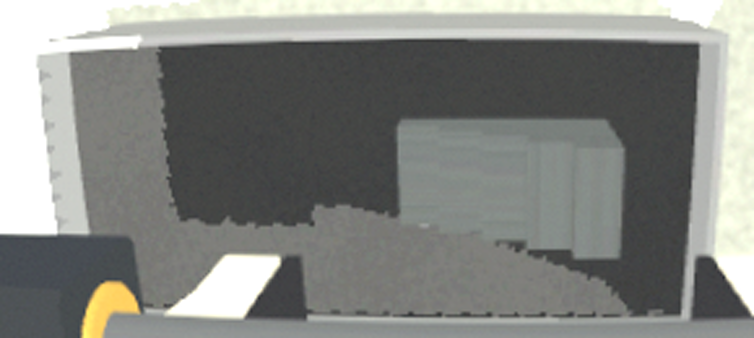

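{"api": "servo_tool", "payload": {
  "steps": [
    [8.7,0,0,-1.3,9.46],
    [8.7,0,0,-1.3,9.46],
    [8.7,0,0,0,9.46],
    [8.7,0,0,0,9.46],
    [8.7,0,0,0,9.46],
    [8.7,0,0,0,9.46],
    [8.7,0,0,0,9.46],
    [8.7,0,0,0,9.46]
  ],
  "squeeze": 35
}}

```text
time_s: 14.6
tcp_pos: [0.4719, 0.3525, 0.1879]
eef_rot: [-179.9, -0.1, -177.7]
contact_force: [0.5, 0.4, 0.1]
gripper_width: 0.087
```

{"api": "servo_tool", "payload": {
  "steps": [
    [8.7,-1.7,-4.5,0,0],
    [8.7,-1.9,-5,0,0],
    [8.7,-1.9,-5,0,0],
    [8.7,-1.9,-5,0,0],
    [8.7,-1.9,-5,0,0],
    [8.7,-1.4,-4,0,0],
    [8.7,-0.7,-2,0,0],
    [8.7,0,0,0,0]
  ]
}}

```text
time_s: 15.6
tcp_pos: [0.6001, 0.0529, 0.1883]
eef_rot: [-180.0, -0.1, -177.5]
contact_force: [-0.3, 0.3, 0.3]
gripper_width: 0.0873
```

```bash
python3 - <<'E'
from h import *
st()
p=rack(.150,.073,.008)
plan([p[0],p[1],.088],YR,'grasp')
save('w8',np.array(r.capture('wrist')),(120,100,520,340),2)
E
```

```text
t 15.6 tcp [0.6001 0.0529 0.1883] yaw -177.51 F [-0.3  0.3  0.3] w 0.0873
grasp target [0.6019 0.0548 0.088 ] spin -0.14 then tool cm [-0.19  0.18 10.03]
```

View pics/w8.png

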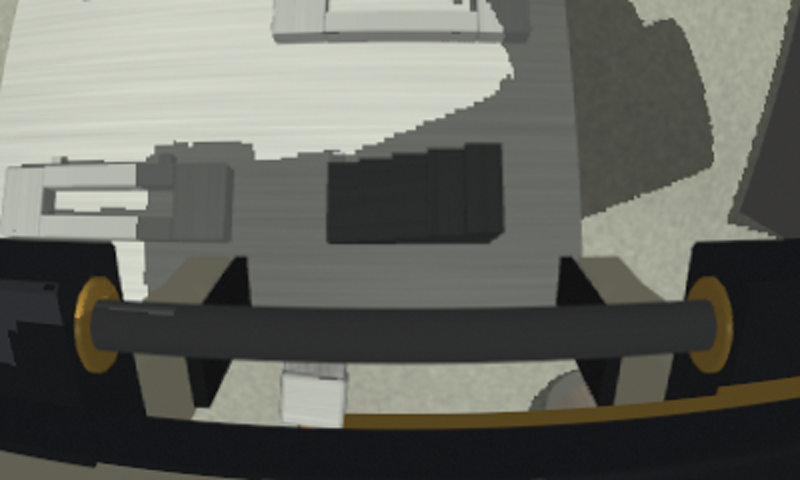

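```bash
python3 - <<'E'
from h import *
print(onz('side',(370,164),0.0),onz('side',(372,121),.15),onz('top',(231,139),.15))
E
```

```text
[ 7.63930921e-01  1.86432375e-01 -1.11022302e-16] [0.75718074 0.16672489 0.15      ] [0.75774679 0.17539055 0.15      ]
```

{"api": "servo_tool", "payload": {
  "steps": [
    [8.7,-0.2,0.3,3,0],
    [8.7,0,0,3,0],
    [8.7,0,0,2,0],
    [8.7,0,0,1,0],
    [8.7,0,0,0.5,0],
    [8.7,0,0,0.3,0],
    [8.7,0,0,0.2,0],
    [8.7,0,0,0,0]
  ]
}}

```text
time_s: 16.65
tcp_pos: [0.6025, 0.0574, 0.0896]
eef_rot: [180.0, 0.0, -177.4]
contact_force: [-0.6, 0.1, -0.8]
gripper_width: 0.087
```

```bash
python3 - <<'E'
from h import *
st()
save('w9',np.array(r.capture('wrist')),(120,100,520,340),2)
E
```

```text
t 16.65 tcp [0.6025 0.0574 0.0896] yaw -177.38 F [-0.6  0.1 -0.8] w 0.087
```

View pics/w9.png

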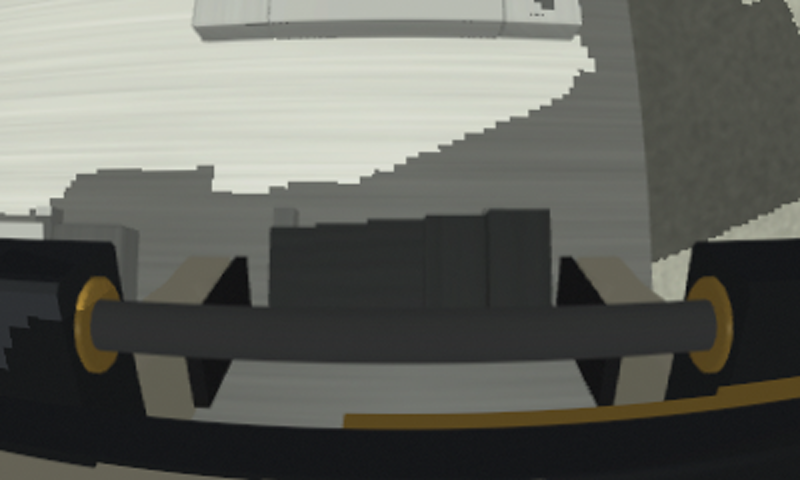

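{"api": "servo_tool", "payload": {
  "steps": [
    [8.7,0,0,0.1,0],
    [7.5,0,0,0,0],
    [6.6,0,0,0,0],
    [6,0,0,0,0],
    [6,0,0,0,0],
    [6,0,0,0,0]
  ],
  "squeeze": 35
}}

```text
time_s: 17.45
tcp_pos: [0.6024, 0.0573, 0.0883]
eef_rot: [-180.0, -0.0, -177.4]
contact_force: [-0.0, -1.8, 0.8]
gripper_width: 0.0693
```

{"api": "servo_tool", "payload": {
  "steps": [
    [6,0,0,-0.3,0],
    [6,0,0,-0.7,0],
    [6,0,0,-1.5,0],
    [6,0,0,-2.5,0],
    [6,0,0,-3,0],
    [6,0,0,-2,0],
    [6,0,0,-1,0],
    [6,0,0,0,0]
  ]
}}

```text
time_s: 18.45
tcp_pos: [0.6026, 0.0575, 0.1991]
eef_rot: [180.0, 0.1, -177.4]
contact_force: [0.5, -0.2, -3.2]
gripper_width: 0.0702
```

```bash
python3 - <<'E'
from h import *
st()
save('w10',np.array(r.capture('wrist')),(120,100,520,340),2)
BN=(0.5201,0.3482,-11.7)
a=np.radians(BN[2]);
for bx in(.05,):
  q=[BN[0]+bx*np.cos(a),BN[1]+bx*np.sin(a)]
  plan([*q,.19],BN[2]-90,'narrow %g'%bx)
E
```

```text
t 18.45 tcp [0.6026 0.0575 0.1991] yaw -177.37 F [ 0.5 -0.2 -3.2] w 0.0702
narrow 0.05 target [0.5691 0.3381 0.19  ] spin -75.68 then tool cm [-26.81   8.93   0.81]
```

View pics/w10.png

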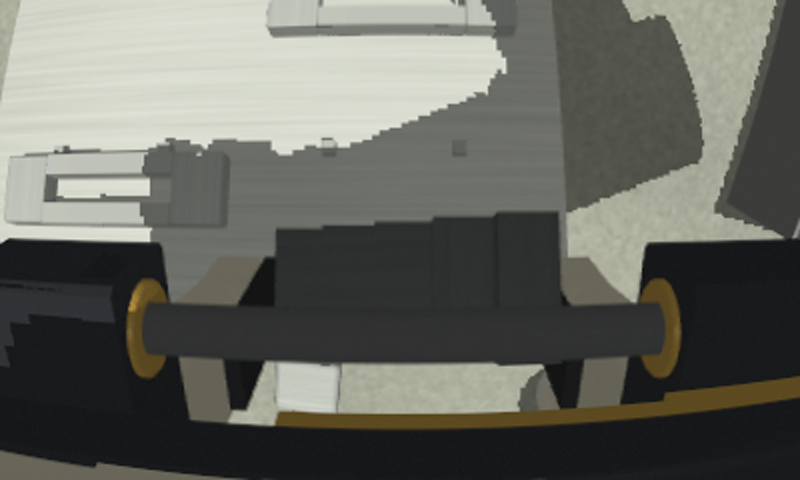

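{"api": "servo_tool", "payload": {
  "steps": [
    [6,0,0,0,-9.46],
    [6,0,0,0,-9.46],
    [6,0,0,0,-9.46],
    [6,0,0,0,-9.46],
    [6,0,0,0,-9.46],
    [6,0,0,0,-9.46],
    [6,0,0,0,-9.46],
    [6,0,0,0,-9.46]
  ]
}}

```text
time_s: 19.5
tcp_pos: [0.6017, 0.0573, 0.1968]
eef_rot: [179.9, -0.1, -101.4]
contact_force: [-0.5, 0.4, -3.1]
gripper_width: 0.0692
```

{"api": "servo_tool", "payload": {
  "steps": [
    [6,-3,1,0,0],
    [6,-4.5,1.5,0,0],
    [6,-5,1.7,0,0],
    [6,-5,1.7,0,0],
    [6,-5,1.7,0,0],
    [6,-3,0.8,0,0],
    [6,-1.3,0.3,0,0],
    [6,0,0,0,0]
  ]
}}

```text
time_s: 20.5
tcp_pos: [0.5713, 0.3375, 0.1974]
eef_rot: [180.0, -0.1, -101.7]
contact_force: [-0.1, -0.2, -3.4]
gripper_width: 0.0696
```

```bash
python3 - <<'E'
from h import *
st()
plan([.571,.3376,.0755],-101.7,'narrow')
im=np.array(r.capture('wrist')); save('w11',np.clip(im*1.8,0,255).astype(np.uint8),(120,100,520,340),2)
E
```

```text
t 20.5 tcp [0.5713 0.3375 0.1974] yaw -101.66 F [-0.1 -0.2 -3.4] w 0.0696
narrow target [0.571  0.3376 0.0755] spin 0.04 then tool cm [-1.000e-02  3.000e-02  1.219e+01]
```

View pics/w11.png

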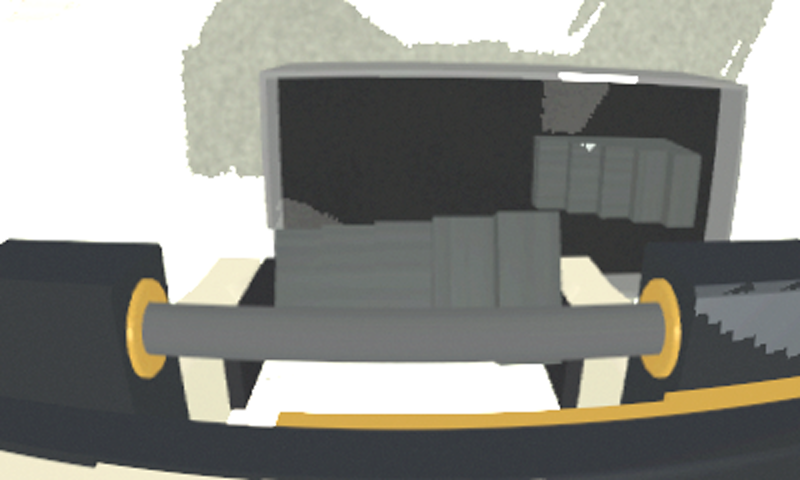

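```bash
cat >> h.py <<'E'
def wray(uv,s=None):
    c=r.calibration('wrist');K=np.array(c['K']);T=np.array(c['tool_from_camera']); s=s or r.get_state()
    v=(np.array(uv,float)-K[:2,2])/K[0,0]; th=np.linalg.norm(v); d=np.r_[v/th*np.sin(th),np.cos(th)]
    Rt=R.from_euler('xyz',s['eef_rot'],degrees=True).as_matrix()
    return Rt@T[:3,3]+s['tcp_pos'], Rt@T[:3,:3]@d
def wonz(uv,z,s=None): o,d=wray(uv,s); return o+d*(z-o[2])/d[2]
def inbin(w,B):
    a=np.radians(B[2]);d=np.array(w[:2])-B[:2]; return np.array([d[0]*np.cos(a)+d[1]*np.sin(a),-d[0]*np.sin(a)+d[1]*np.cos(a)])
BN=(0.5201,0.3482,-11.7); BWd=(.527,-.3457,-4.94)
E
python3 - <<'E'
from h import *
cr=lambda u,v:(u/2+120-.25,v/2+100-.25)
for n,p,z in [('low far',(535,137),.07),('low near',(533,207),.07),('tall near',(697,225),.102),('rimL',(262,72),.08),('rimR',(746,86),.08)]:
    print(n,(inbin(wonz(cr(*p),z),BN)*1000).round(1))
E
```

```text
low far [-11.7 -22.6]
low near [-12.4  12. ]
tall near [-86.2  11.8]
rimL [114.6 -54.1]
rimR [-118.8  -52.7]
```

{"api": "servo_tool", "payload": {
  "steps": [
    [6,0,0,2.5,0],
    [6,0,0,3,0],
    [6,0,0,3,0],
    [6,0,0,2,0],
    [6,0,0,0.8,0],
    [6,0,0,0.5,0],
    [6,0,0,0.2,0],
    [6,0,0,0,0]
  ]
}}

```text
time_s: 21.55
tcp_pos: [0.5718, 0.3376, 0.0789]
eef_rot: [-180.0, 0.0, -101.7]
contact_force: [0.8, -0.2, -2.6]
gripper_width: 0.0698
```

{"api": "servo_tool", "payload": {
  "steps": [
    [6,0,0,0.1,0],
    [6,0,0,0.2,0],
    [6,0,0,0.2,0],
    [6,0,0,0,0]
  ],
  "squeeze": 15
}}

```text
time_s: 22.05
tcp_pos: [0.5714, 0.3374, 0.073]
eef_rot: [180.0, -0.0, -101.7]
contact_force: [-0.2, 0.4, -3.9]
gripper_width: 0.0698
```

{"api": "servo_tool", "payload": {
  "steps": [
    [6,0,0,0.15,0],
    [6,0,0,0.15,0],
    [6,0,0,0,0]
  ],
  "squeeze": 10
}}

```text
time_s: 22.42
tcp_pos: [0.5714, 0.3374, 0.0701]
eef_rot: [180.0, -0.0, -101.7]
contact_force: [-0.7, 0.2, -3.1]
gripper_width: 0.0698
```

{"api": "servo_tool", "payload": {
  "steps": [
    [6,0,0,0.15,0],
    [6,0,0,0.15,0],
    [6,0,0,0,0]
  ]
}}

```text
time_s: 22.8
tcp_pos: [0.5719, 0.3384, 0.0683]
eef_rot: [-179.9, 0.1, -101.7]
contact_force: [-2.4, 3.2, 4.9]
gripper_width: 0.0702
```

{"api": "servo_tool", "payload": {
  "steps": [
    [6,0,0,0.15,0],
    [6,0,0,0.15,0],
    [6,0,0,0,0]
  ]
}}

```text
time_s: 23.18
tcp_pos: [0.5726, 0.339, 0.0655]
eef_rot: [-179.9, 0.2, -101.6]
contact_force: [-1.0, 3.8, 5.0]
gripper_width: 0.0699
```

{"api": "servo_tool", "payload": {
  "steps": [
    [6,0,0,0.15,0],
    [6,0,0,0.15,0],
    [6,0,0,0,0]
  ]
}}

```text
time_s: 23.55
tcp_pos: [0.5723, 0.3379, 0.0618]
eef_rot: [-179.9, 0.1, -101.7]
contact_force: [1.6, 2.5, 3.5]
gripper_width: 0.0701
```

{"api": "servo_tool", "payload": {
  "steps": [
    [6,0,0,0.15,0],
    [6,0,0,0,0]
  ]
}}

```text
time_s: 23.8
tcp_pos: [0.5722, 0.3377, 0.0605]
eef_rot: [-179.9, 0.1, -101.7]
contact_force: [1.0, 2.9, 7.6]
gripper_width: 0.0699
```

Same course as the first block: finish to about 10 N, then release.

{"api": "servo_tool", "payload": {
  "steps": [
    [6,0,0,0.15,0],
    [6,0,0,0,0]
  ]
}}

```text
time_s: 24.05
tcp_pos: [0.5721, 0.3375, 0.0595]
eef_rot: [-179.9, 0.0, -101.7]
contact_force: [-1.2, 2.1, 10.5]
gripper_width: 0.0701
```

{"api": "servo_tool", "payload": {
  "steps": [
    [6,0,0,0.05,0],
    [7.1,0,0,0,0],
    [7.3,0,0,0,0],
    [7.3,0,0,0,0],
    [7.4,0,0,-0.5,0],
    [7.4,0,0,-2,0],
    [7.4,0,0,-4,0],
    [8.7,0,0,-4,0]
  ]
}}

```text
time_s: 25.05
tcp_pos: [0.5704, 0.3362, 0.1625]
eef_rot: [179.9, -0.2, -101.7]
contact_force: [0.2, 0.5, -0.8]
gripper_width: 0.0795
```

```bash
python3 - <<'E'
from h import *
st()
im=np.array(r.capture('wrist')); save('w12',np.clip(im*1.8,0,255).astype(np.uint8),(120,100,520,340),2)
# pusher for lower strap
E
```

```text
t 25.05 tcp [0.5704 0.3362 0.1625] yaw -101.72 F [ 0.2  0.5 -0.8] w 0.0795
```

View pics/w12.png

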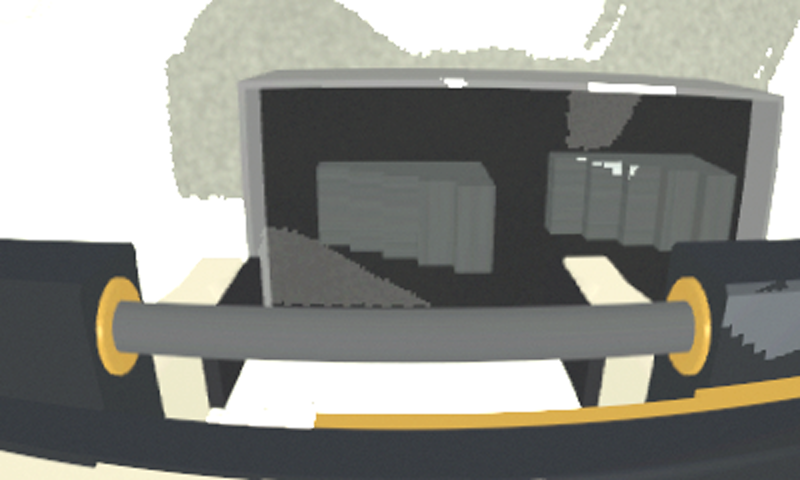

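```bash
python3 - <<'E'
from h import *
def loc(x,y,z): 
    w=R.from_euler('z',RW).as_matrix()@np.array([x,y,0])+[RX,RY,0]; w[2]=z; return w
p=loc(-.077,.126,.0365); print(p,np.hypot(*p[:2])); plan([p[0],p[1],.1365],YR)
E
```

```text
[0.47999946 0.10223406 0.0365    ] 0.4907660217232801
 target [0.48   0.1022 0.1365] spin 75.71 then tool cm [ 10.36 -23.1    3.27]
```

{"api": "servo_tool", "payload": {
  "steps": [
    [0,0,0,0,9.46],
    [0,0,0,0,9.46],
    [0,0,0,0,9.46],
    [0,0,0,0,9.46],
    [0,0,0,0,9.46],
    [0,0,0,0,9.46],
    [0,0,0,0,9.46],
    [0,0,0,0,9.46]
  ],
  "squeeze": 30
}}

```text
time_s: 26.1
tcp_pos: [0.5706, 0.3364, 0.1615]
eef_rot: [-179.9, -0.1, -177.7]
contact_force: [0.5, 0.1, 0.6]
gripper_width: 0.0124
```

{"api": "servo_tool", "payload": {
  "steps": [
    [0,1.8,-4,0,0],
    [0,2.5,-5.5,0,0],
    [0,2.5,-5.5,0.5,0],
    [0,2.2,-5,1,0],
    [0,1.1,-2.5,1.5,0],
    [0,0.3,-0.6,1,0],
    [0,0,0,0,0]
  ]
}}

```text
time_s: 26.98
tcp_pos: [0.4776, 0.1014, 0.1219]
eef_rot: [-179.9, -0.1, -177.4]
contact_force: [-0.1, 0.0, -0.1]
gripper_width: 0.0004
```

```bash
python3 - <<'E'
from h import *
def loc(x,y,z): 
    w=R.from_euler('z',RW).as_matrix()@np.array([x,y,0])+[RX,RY,0]; w[2]=z; return w
st(); p=loc(-.077,.126,.0365); plan(p,YR)
save('w13',np.array(r.capture('wrist')))
E
```

```text
t 26.98 tcp [0.4776 0.1014 0.1219] yaw -177.41 F [-0.1  0.  -0.1] w 0.0004
 target [0.48   0.1022 0.0365] spin -0.04 then tool cm [-0.24  0.07  8.54]
```

View pics/w13.png

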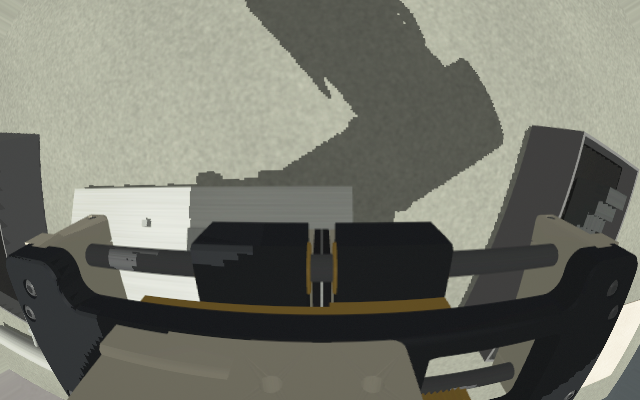

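{"api": "servo_tool", "payload": {
  "steps": [
    [0,-0.1,0,3,0],
    [0,-0.1,0.1,3,0],
    [0,0,0,1.5,0],
    [0,0,0,0.7,0],
    [0,0,0,0.3,0],
    [0,0,0,0,0]
  ]
}}

```text
time_s: 27.78
tcp_pos: [0.4806, 0.1034, 0.0381]
eef_rot: [180.0, 0.0, -177.3]
contact_force: [0.3, 0.2, -0.3]
gripper_width: 0.0001
```

```bash
python3 - <<'E'
from h import *
st(); save('side14',np.array(r.capture('side')),(220,120,380,280),4); save('top14',np.array(r.capture('top')),(230,160,400,290),4)
E
```

```text
t 27.77 tcp [0.4806 0.1034 0.0381] yaw -177.35 F [ 0.3  0.2 -0.3] w 0.0001
```

View pics/side14.png

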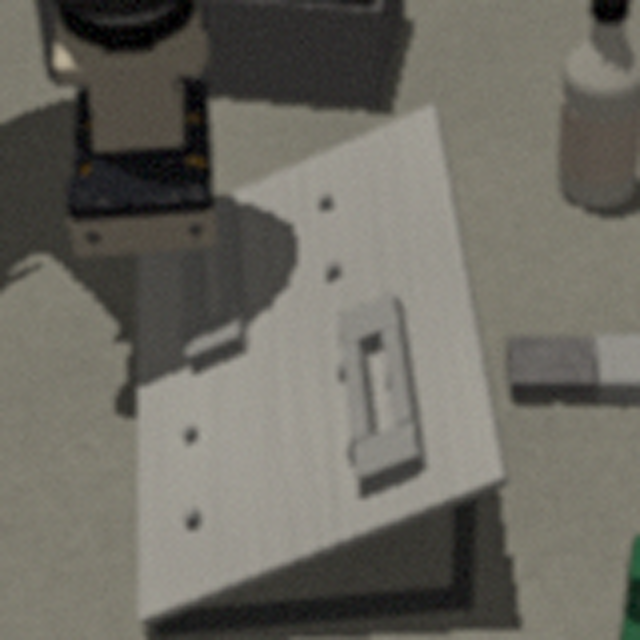

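View pics/top14.png

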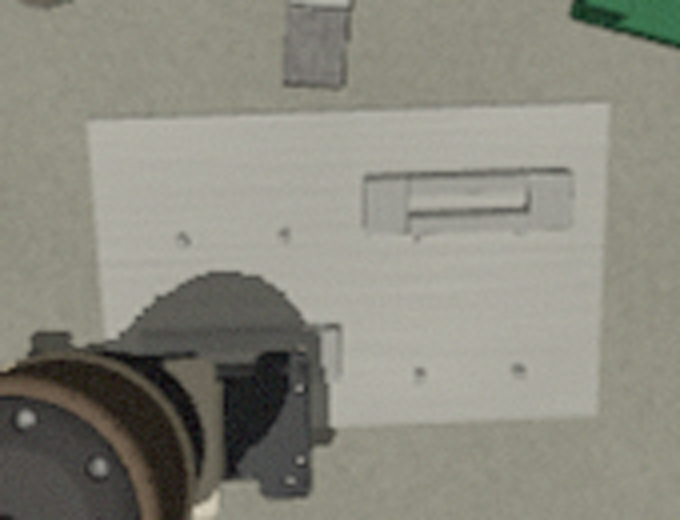

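{"api": "servo_tool", "payload": {
  "steps": [
    [0,-0.45,0,-0.2,0],
    [0,-0.45,0,-0.2,0],
    [0,-0.45,0,-0.21,0],
    [0,-0.45,0,-0.21,0]
  ]
}}

```text
time_s: 28.38
tcp_pos: [0.498, 0.1036, 0.046]
eef_rot: [-180.0, -0.1, -177.4]
contact_force: [-3.7, 0.3, 1.1]
gripper_width: 0.0004
```

{"api": "servo_tool", "payload": {
  "steps": [
    [0,-0.45,-0.1,-0.21,0],
    [0,-0.45,-0.15,-0.21,0],
    [0,-0.45,-0.2,-0.21,0],
    [0,-0.4,-0.25,-0.19,0]
  ]
}}

```text
time_s: 28.88
tcp_pos: [0.5165, 0.0977, 0.0544]
eef_rot: [180.0, 0.0, -177.4]
contact_force: [-2.2, 1.6, 0.8]
gripper_width: 0.0002
```

```bash
python3 - <<'E'
from h import *
st(); print(unrack(r.get_state()['tcp_pos'])); save('w15',np.array(r.capture('wrist')));save('side15',np.array(r.capture('side')),(220,120,380,280),4); save('top15',np.array(r.capture('top')),(230,160,400,290),4)
E
```

```text
t 28.88 tcp [0.5165 0.0977 0.0544] yaw -177.36 F [-2.2  1.6  0.8] w 0.0002
[-0.04073671  0.1197615   0.05438101]
```

View pics/side15.png

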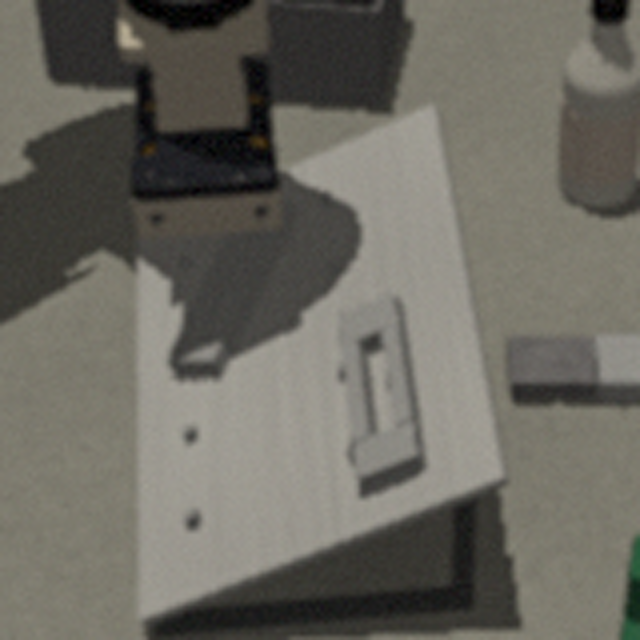

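View pics/top15.png

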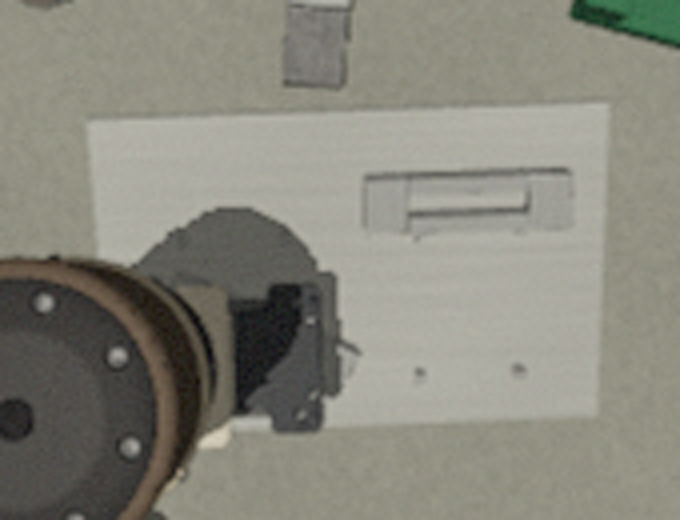

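View pics/w15.png

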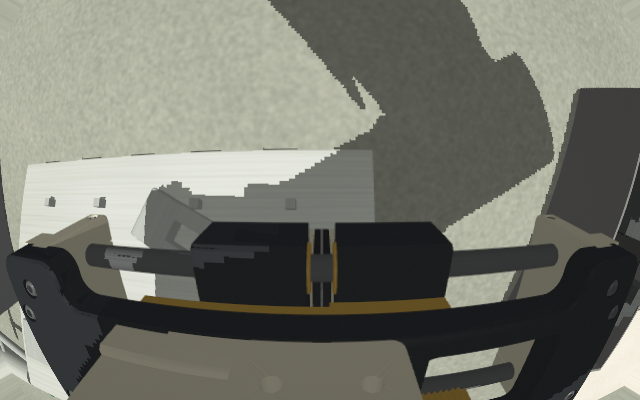

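{"api": "servo_tool", "payload": {
  "steps": [
    [0,-0.33,-0.24,-0.155,0],
    [0,-0.33,-0.24,-0.155,0],
    [0,-0.32,-0.31,-0.15,0],
    [0,-0.32,-0.31,-0.15,0],
    [0,0,0,0,0]
  ]
}}

```text
time_s: 29.65
tcp_pos: [0.5299, 0.087, 0.0604]
eef_rot: [180.0, 0.0, -177.4]
contact_force: [-0.9, 0.4, -1.0]
gripper_width: 0.0003
```

```bash
python3 - <<'E'
from h import *
st(); print(unrack(r.get_state()['tcp_pos'])); save('w16',np.array(r.capture('wrist')));save('side16',np.array(r.capture('side')),(220,120,380,280),4)
E
```

```text
t 29.65 tcp [0.5299 0.087  0.0604] yaw -177.39 F [-0.9  0.4 -1. ] w 0.0003
[-0.02787409  0.1084747   0.0604222 ]
```

View pics/side16.png

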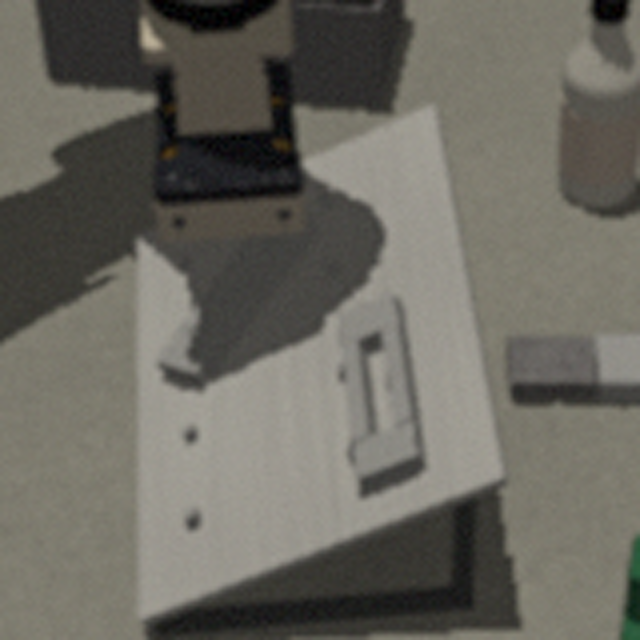

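View pics/w16.png

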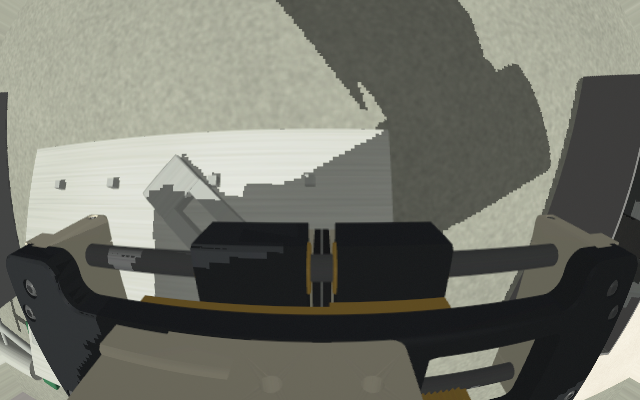

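{"api": "servo_tool", "payload": {
  "steps": [
    [0,-0.28,-0.36,-0.13,0],
    [0,-0.28,-0.36,-0.13,0],
    [0,-0.2,-0.35,-0.1,0],
    [0,-0.2,-0.35,-0.1,0],
    [0,0,0,0,0]
  ]
}}

```text
time_s: 30.38
tcp_pos: [0.54, 0.0732, 0.065]
eef_rot: [180.0, 0.0, -177.4]
contact_force: [-1.2, 1.1, 0.3]
gripper_width: 0.0002
```

```bash
python3 - <<'E'
from h import *
st(); print(unrack(r.get_state()['tcp_pos'])); save('w17',np.array(r.capture('wrist')))
E
```

```text
t 30.38 tcp [0.54   0.0732 0.065 ] yaw -177.39 F [-1.2  1.1  0.3] w 0.0002
[-0.0183679   0.09427692  0.06501411]
```

View pics/w17.png

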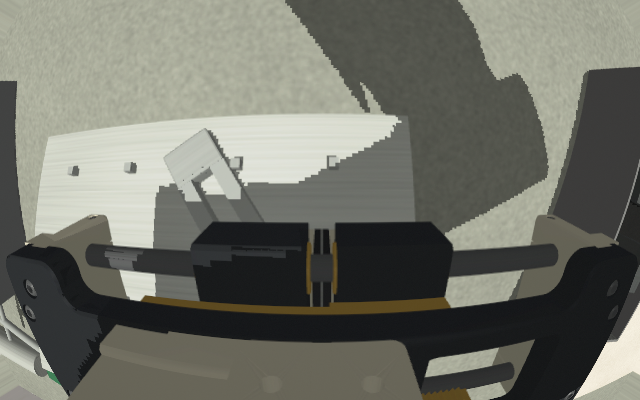

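{"api": "servo_tool", "payload": {
  "steps": [
    [0,0,-0.4,0,0],
    [0,0,-0.4,0,0],
    [0,0,-0.4,0,0],
    [0,0,0.2,-0.5,0],
    [0,0.5,0.2,-2.5,0],
    [6,1,0,-4,0],
    [8.7,1,0,-2.5,0],
    [8.7,0,0,0,0]
  ]
}}

```text
time_s: 31.42
tcp_pos: [0.5161, 0.0649, 0.1627]
eef_rot: [179.9, 0.3, -177.3]
contact_force: [0.6, 0.6, -0.7]
gripper_width: 0.0251
```

```bash
python3 - <<'E'
from h import *
st(); print(unrack(r.get_state()['tcp_pos'])); save('w18',np.array(r.capture('wrist'))); save('side18',np.array(r.capture('side')),(220,120,380,280),4)
E
```

```text
t 31.43 tcp [0.5161 0.0649 0.1627] yaw -177.34 F [ 0.6  0.6 -0.7] w 0.0251
[-0.04269712  0.08704074  0.16269385]
```

View pics/w18.png

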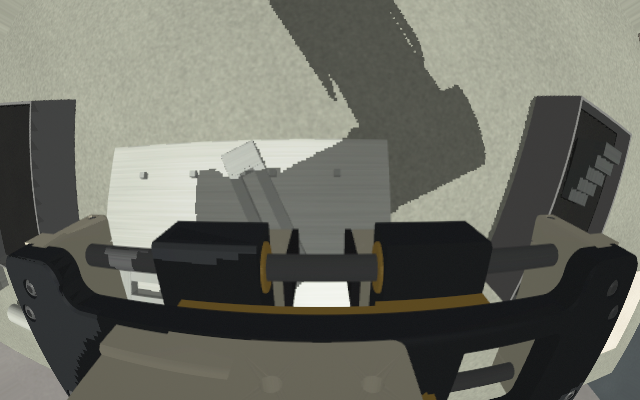

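View pics/side18.png

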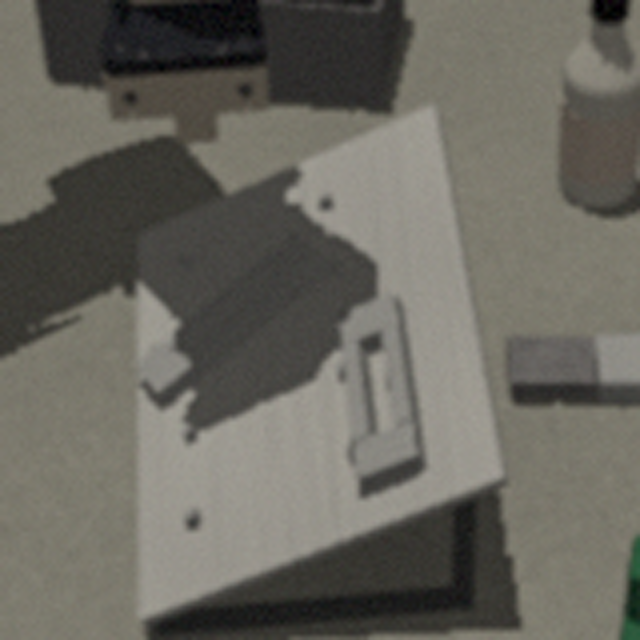

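```bash
cat >> h.py <<'E'
def wrack(uv,n,s=None): # -> (s,y) on plane n over board, via wrist pixel
    o,d=wray(uv,s); M=R.from_euler('z',-RW).as_matrix()
    o=M@(o-[RX,RY,0]); d=M@d; nv=np.array([-s25,0,c25]); p0=np.array([-.09,0,.02])+n*nv
    t=(p0-o)@nv/(d@nv); q=o+t*d-p0; return np.array([q@[c25,0,s25],q[1]])
E
python3 - <<'E'
from h import *
im=cv2.imread('pics/w18.png')[:,:,::-1]; im=np.clip(im*1.3,0,255).astype(np.uint8); save('w18c',im,(100,125,400,325),2.6)
E
```

```text
(no output)
```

View pics/w18c.png

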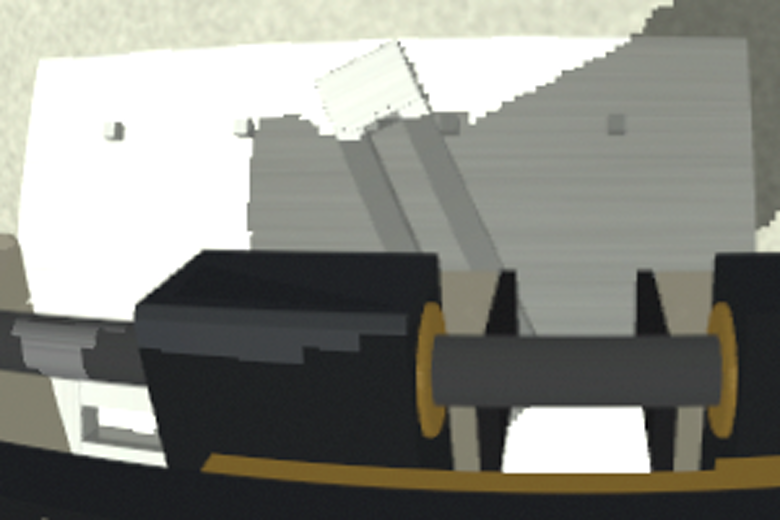

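```bash
python3 - <<'E'
from h import *
s=r.get_state(); s=dict(s); 
f=lambda u,v,n=.014:wrack(((u+.5)/2.6+100-.5,(v+.5)/2.6+125-.5),n,s)*1000
P={k:f(*v) for k,v in dict(A=(317,82),B=(398,42),C=(386,248),D=(495,265)).items()}
for k,v in P.items(): print(k,v.round(1))
print('AB',np.linalg.norm(P['A']-P['B']),'ang AB',np.degrees(np.arctan2(*(P['A']-P['B'])))) 
for a,b in('AC','BD'): d=P[b]-P[a]; print(a+b,np.linalg.norm(d),'psi',np.degrees(np.arctan2(d[0],d[1])))
for u,v in((244,127),(450,124),(616,124),(114,131)): print('pin',f(u,v,.008).round(1))
E
```

```text
A [17.9 -6.1]
B [ 3.5 23.3]
C [77.2 22.6]
D [82.6 60.1]
AB 32.733757359145564 ang AB 153.96510640688658
AC 65.92969648276117 psi 64.18114308232195
BD 87.20903062729913 psi 65.07633956610879
pin [ 32.6 -36.1]
pin [32.6 42.6]
pin [ 32.7 101.1]
pin [ 32.8 -94.9]
```

```bash
cat >> h.py <<'E'
def loc(x,y,z): 
    w=R.from_euler('z',RW).as_matrix()@np.array([x,y,0])+[RX,RY,0]; w[2]=z; return w
E
python3 - <<'E'
from h import *
plan(loc(-.0336,.033,.0526),YR)
E
```

```text
target [0.5276 0.0113 0.0526] spin 0.0 then tool cm [-1.   -5.37 10.77]
```

{"api": "servo_tool", "payload": {
  "steps": [
    [8.7,-0.5,-2.6,0,0],
    [8.7,-0.5,-2.77,0,0],
    [8.7,0,0,3,0],
    [8.7,0,0,3,0],
    [8.7,0,0,2,0],
    [8.7,0,0,1.2,0],
    [8.7,0,0,0.7,0],
    [8.7,0,0,0.3,0]
  ]
}}

```text
time_s: 32.52
tcp_pos: [0.5277, 0.0112, 0.0577]
eef_rot: [-180.0, -0.0, -177.4]
contact_force: [0.1, -0.5, 1.0]
gripper_width: 0.087
```

{"api": "servo_tool", "payload": {
  "steps": [
    [8.7,0,0,0.3,0],
    [8.7,0,0,0,0]
  ]
}}

```text
time_s: 32.78
tcp_pos: [0.5277, 0.0113, 0.0551]
eef_rot: [180.0, 0.0, -177.4]
contact_force: [-0.1, 0.5, -0.4]
gripper_width: 0.087
```

```bash
python3 - <<'E'
from h import *
st(); plan(loc(-.0336,.033,.0526),YR)
save('w19',np.array(r.capture('wrist')),(120,100,520,340),2)
E
```

```text
t 32.77 tcp [0.5277 0.0113 0.0551] yaw -177.37 F [-0.1  0.5 -0.4] w 0.087
 target [0.5276 0.0113 0.0526] spin 0.0 then tool cm [0.01 0.01 0.25]
```

View pics/w19.png

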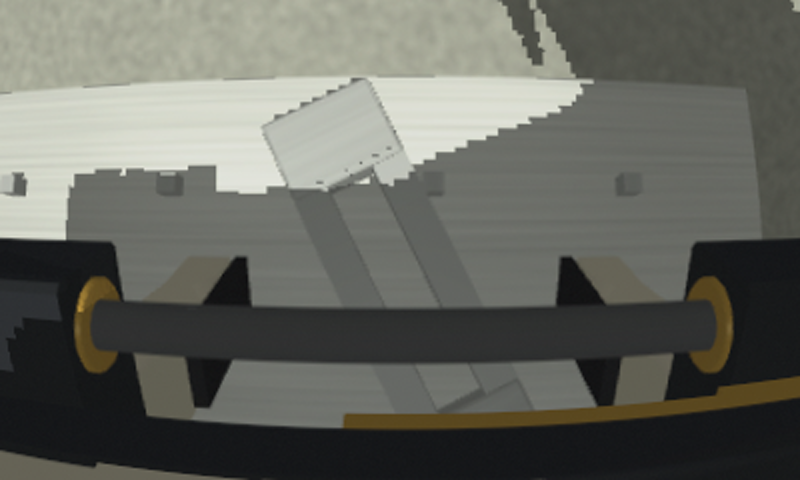

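{"api": "servo_tool", "payload": {
  "steps": [
    [8.7,0,0,0.25,0],
    [6,0,0,0,0],
    [4.5,0,0,0,0],
    [3,0,0,0,0],
    [3,0,0,0,0],
    [3,0,0,0,0],
    [3,0,0,0,0],
    [3,0,0,0,0]
  ],
  "squeeze": 30
}}

```text
time_s: 33.83
tcp_pos: [0.5267, 0.0103, 0.0522]
eef_rot: [-179.9, -0.1, -177.4]
contact_force: [-1.9, -5.5, 1.3]
gripper_width: 0.0412
```

```bash
python3 - <<'E'
from h import *
st()
save('w20',np.array(r.capture('wrist')),(120,100,520,340),2)
E
```

```text
t 33.83 tcp [0.5267 0.0103 0.0522] yaw -177.36 F [-1.9 -5.5  1.3] w 0.0412
```

View pics/w20.png

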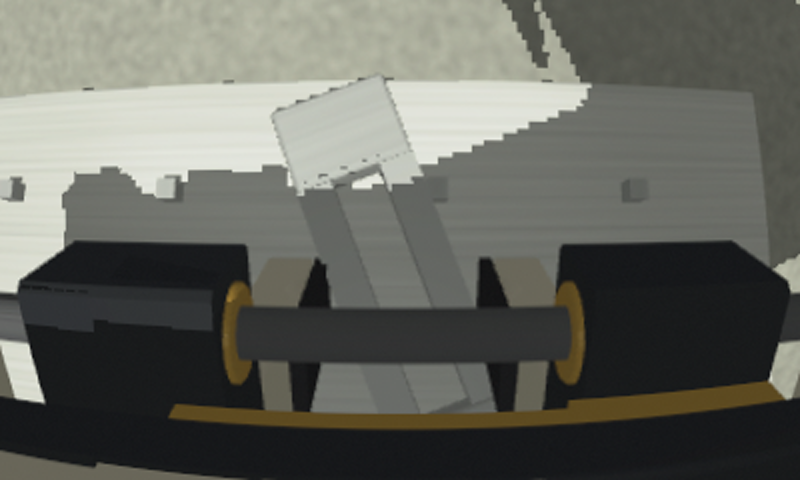

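{"api": "servo_tool", "payload": {
  "steps": [
    [3,0,-0.3,0,0],
    [3,0,-0.4,0,0],
    [3,0,-0.4,0,0],
    [3,0,0,0,0]
  ]
}}

```text
time_s: 34.38
tcp_pos: [0.5282, 0.0001, 0.0525]
eef_rot: [180.0, 0.0, -177.4]
contact_force: [-2.7, 1.3, 2.4]
gripper_width: 0.0362
```

{"api": "servo_tool", "payload": {
  "steps": [
    [3,0,-0.2,0,0],
    [3,0,-0.2,0,0],
    [3,0,0,0,0]
  ],
  "squeeze": 45
}}

```text
time_s: 34.75
tcp_pos: [0.5283, -0.0039, 0.0524]
eef_rot: [-180.0, 0.0, -177.4]
contact_force: [-3.6, 2.7, 4.1]
gripper_width: 0.036
```

```bash
python3 - <<'E'
from h import *
st()
save('w21',np.array(r.capture('wrist')),(120,100,520,340),2)
E
```

```text
t 34.75 tcp [ 0.5283 -0.0039  0.0524] yaw -177.38 F [-3.6  2.7  4.1] w 0.036
```

View pics/w21.png

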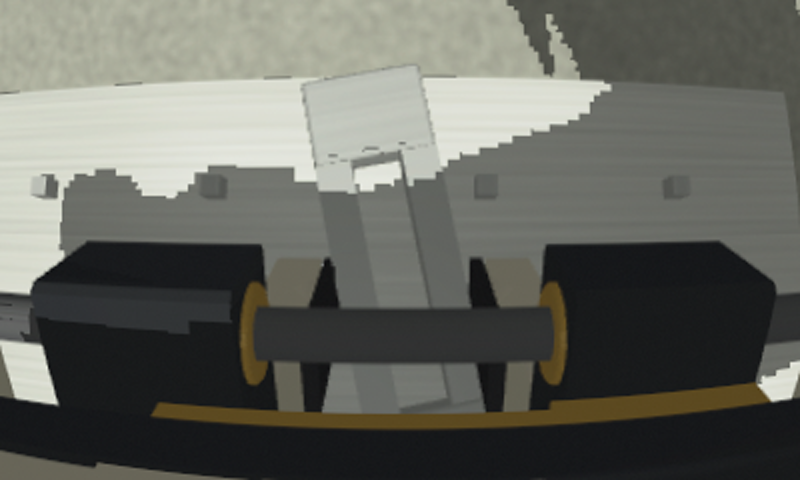

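{"api": "servo_tool", "payload": {
  "steps": [
    [3,0,0,-0.1,-4],
    [3,0,0,0,-3],
    [3,0,0,0,0]
  ]
}}

```text
time_s: 35.17
tcp_pos: [0.5279, -0.0041, 0.0528]
eef_rot: [-180.0, -0.1, -170.4]
contact_force: [0.2, -0.0, -3.5]
gripper_width: 0.0359
```

{"api": "servo_tool", "payload": {
  "steps": [
    [3,0,0,-0.3,0],
    [3,0,0,-0.7,0],
    [3,0,0,-1.5,0],
    [3,0,0,-2.5,0],
    [3,0,0,-3,0],
    [3,0,0,-3,0],
    [3,0,0,-2,0],
    [3,0,0,0,0]
  ]
}}

```text
time_s: 36.17
tcp_pos: [0.5293, -0.0035, 0.1859]
eef_rot: [180.0, 0.3, -170.4]
contact_force: [-0.8, -1.2, -3.2]
gripper_width: 0.0352
```

```bash
python3 - <<'E'
from h import *
st()
save('w22',np.array(r.capture('wrist')),(120,100,520,340),2); save('side22',np.array(r.capture('side')),(200,80,400,280),3.5)
for by in (.05,-.05):
  a=np.radians(BWd[2]); q=[BWd[0]+by*np.cos(a),BWd[1]+by*np.sin(a)]
  plan([*q,.18],BWd[2]-90,'wide')
E
```

```text
t 36.17 tcp [ 0.5293 -0.0035  0.1859] yaw -170.37 F [-0.8 -1.2 -3.2] w 0.0352
wide target [ 0.5768 -0.35    0.18  ] spin -75.45 then tool cm [34.07 -7.86  0.33]
wide target [ 0.4772 -0.3414  0.18  ] spin -75.45 then tool cm [34.07  2.14  0.33]
```

View pics/w22.png

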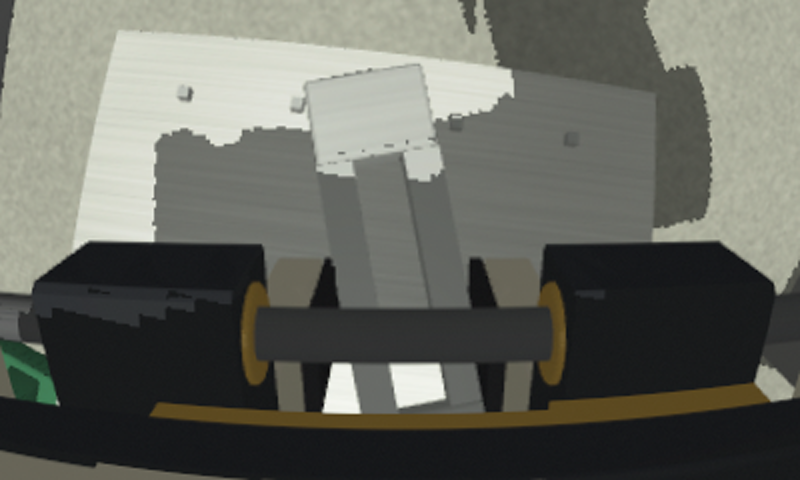

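View pics/side22.png

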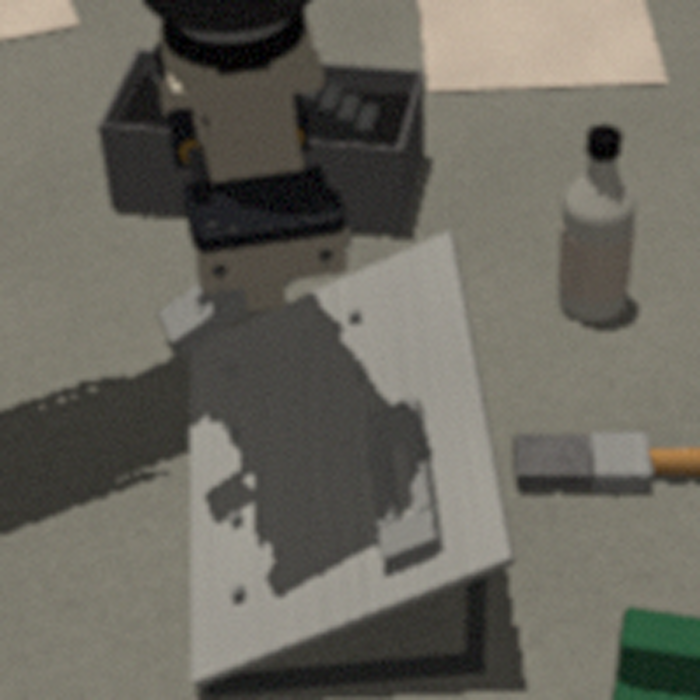

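```bash
python3 - <<'E'
from h import *
s=r.get_state()
Rt=R.from_euler('xyz',s['eef_rot'],degrees=True).as_matrix()
for uv in ((306,82),(420,65),(317,165),(441,148)):
    for z in (.165,.175,.185):
        w=wonz((uv[0]/2+120-.25,uv[1]/2+100-.25),z,s); print(uv,z,(Rt.T@(w-s['tcp_pos'])*1000).round(1))
E
```

```text
(306, 82) 0.165 [ 57.2 -27.3  18.3]
(306, 82) 0.175 [ 58.  -25.7   8.3]
(306, 82) 0.185 [ 58.8 -24.2  -1.7]
(420, 65) 0.165 [61.9  5.3 18.3]
(420, 65) 0.175 [62.4  5.   8.3]
(420, 65) 0.185 [62.9  4.8 -1.7]
(317, 165) 0.165 [ 32.8 -24.7  18.3]
(317, 165) 0.175 [ 35.  -23.3   8.3]
(317, 165) 0.185 [ 37.1 -21.9  -1.7]
(441, 148) 0.165 [37.8 11.5 18.3]
(441, 148) 0.175 [39.7 10.9  8.3]
(441, 148) 0.185 [41.6 10.3 -1.7]
```

{"api": "servo_tool", "payload": {
  "steps": [
    [3,0,0,0,-9.5],
    [3,0,0,0,-9.5],
    [3,0,0,0,-9.5],
    [3,0,0,0,-9.5],
    [3,0,0,0,-9.5],
    [3,0,0,0,-9.5],
    [3,0,0,0,-9.4],
    [3,0,0,0,0]
  ]
}}

```text
time_s: 37.28
tcp_pos: [0.5275, -0.004, 0.1822]
eef_rot: [179.9, -0.1, -104.0]
contact_force: [-0.1, -0.1, -3.7]
gripper_width: 0.0354
```

```bash
python3 - <<'E'
from h import *
st()
by=-.05
a=np.radians(BWd[2]); q=[BWd[0]+by*np.cos(a),BWd[1]+by*np.sin(a)]
plan([*q,.18],-104,'wide')
E
```

```text
t 37.27 tcp [ 0.5275 -0.004   0.1822] yaw -104.04 F [-0.1 -0.1 -3.7] w 0.0354
wide target [ 0.4772 -0.3414  0.18  ] spin -0.04 then tool cm [33.96 -3.28  0.22]
```

{"api": "servo_tool", "payload": {
  "steps": [
    [3,3,-0.3,0,0],
    [3,4.5,-0.45,0,0],
    [3,5.5,-0.55,0,0],
    [3,5.5,-0.55,0,0],
    [3,5.5,-0.55,0,0],
    [3,5,-0.45,0,0],
    [3,3.5,-0.3,0,0],
    [3,1.4,-0.1,0,0]
  ]
}}

```text
time_s: 38.28
tcp_pos: [0.4769, -0.3422, 0.1823]
eef_rot: [179.9, 0.0, -104.3]
contact_force: [-0.4, 0.4, -3.4]
gripper_width: 0.0355
```

{"api": "servo_tool", "payload": {
  "steps": [
    [3,0,0,1.5,0],
    [3,0,0,2.5,0],
    [3,0,0,2,0],
    [3,0,0,0.8,0],
    [3,0,0,0,0]
  ]
}}

```text
time_s: 38.9
tcp_pos: [0.4778, -0.3398, 0.1147]
eef_rot: [179.9, 0.0, -104.0]
contact_force: [0.2, 1.1, -2.7]
gripper_width: 0.0351
```

```bash
python3 - <<'E'
from h import *
st(); print(inbin(r.get_state()['tcp_pos'],BWd))
im=np.array(r.capture('wrist')); save('w23',np.clip(im*1.5,0,255).astype(np.uint8),(120,100,520,340),2); save('side23',np.array(r.capture('side')),(170,230,370,400),3.5)
E
```

```text
t 38.9 tcp [ 0.4778 -0.3398  0.1147] yaw -103.95 F [ 0.2  1.1 -2.7] w 0.0351
[-0.04951436  0.0016334 ]
```

View pics/w23.png

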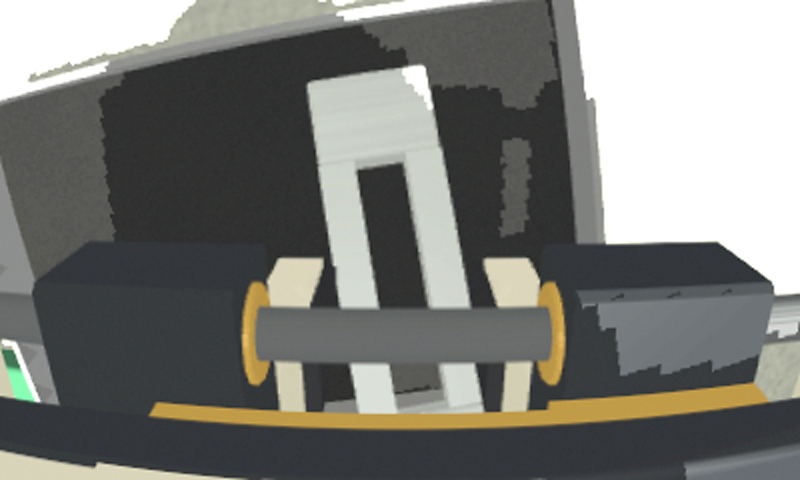

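View pics/side23.png

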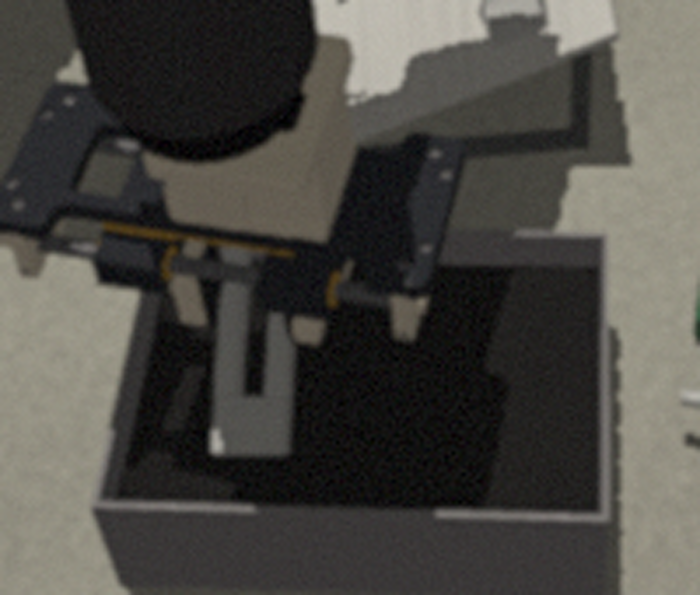

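{"api": "servo_tool", "payload": {
  "steps": [
    [3,0,0,1,0],
    [3,0,0,0.7,0],
    [3,0,0,0.3,0],
    [3,0,0,0,0]
  ],
  "squeeze": 25
}}

```text
time_s: 39.5
tcp_pos: [0.4777, -0.3407, 0.095]
eef_rot: [180.0, 0.0, -104.0]
contact_force: [0.3, 0.4, -3.4]
gripper_width: 0.0344
```

{"api": "servo_tool", "payload": {
  "steps": [
    [3,0,0,0.3,0],
    [3,0,0,0.3,0],
    [3,0,0,0,0]
  ],
  "squeeze": 15
}}

```text
time_s: 39.88
tcp_pos: [0.4777, -0.3405, 0.0891]
eef_rot: [180.0, 0.0, -104.0]
contact_force: [1.1, 0.4, -3.8]
gripper_width: 0.0344
```

{"api": "servo_tool", "payload": {
  "steps": [
    [3,0,0,0.3,0],
    [3,0,0,0.3,0],
    [3,0,0,0,0]
  ]
}}

```text
time_s: 40.25
tcp_pos: [0.4778, -0.3406, 0.0831]
eef_rot: [180.0, -0.0, -104.0]
contact_force: [0.2, -0.5, -3.5]
gripper_width: 0.0345
```

{"api": "servo_tool", "payload": {
  "steps": [
    [3,0,0,0.3,0],
    [3,0,0,0.3,0],
    [3,0,0,0,0]
  ]
}}

```text
time_s: 40.62
tcp_pos: [0.4778, -0.3406, 0.0771]
eef_rot: [180.0, -0.0, -104.0]
contact_force: [0.6, -1.2, -2.6]
gripper_width: 0.0343
```

{"api": "servo_tool", "payload": {
  "steps": [
    [3,0,0,0.3,0],
    [3,0,0,0.3,0],
    [3,0,0,0,0]
  ]
}}

```text
time_s: 41.0
tcp_pos: [0.4779, -0.3406, 0.0712]
eef_rot: [180.0, -0.0, -104.0]
contact_force: [-0.1, -0.9, -2.4]
gripper_width: 0.0338
```

{"api": "servo_tool", "payload": {
  "steps": [
    [3,0,0,0.3,0],
    [3,0,0,0.2,0],
    [3,0,0,0,0]
  ]
}}

```text
time_s: 41.38
tcp_pos: [0.4779, -0.3406, 0.0662]
eef_rot: [180.0, 0.0, -104.0]
contact_force: [0.6, 0.2, -1.7]
gripper_width: 0.0344
```

{"api": "servo_tool", "payload": {
  "steps": [
    [3,0,0,0.2,0],
    [3,0,0,0.2,0],
    [3,0,0,0,0]
  ]
}}

```text
time_s: 41.75
tcp_pos: [0.4778, -0.3406, 0.0622]
eef_rot: [180.0, 0.0, -104.0]
contact_force: [0.7, 1.5, -2.1]
gripper_width: 0.034
```

```bash
python3 - <<'E'
from h import *
st()
im=np.array(r.capture('wrist')); save('w24',np.clip(im*1.5,0,255).astype(np.uint8),(120,100,520,340),2); save('side24',np.array(r.capture('side')),(170,230,370,400),3.5)
E
```

```text
t 41.75 tcp [ 0.4778 -0.3406  0.0622] yaw -103.97 F [ 0.7  1.5 -2.1] w 0.034
```

View pics/w24.png

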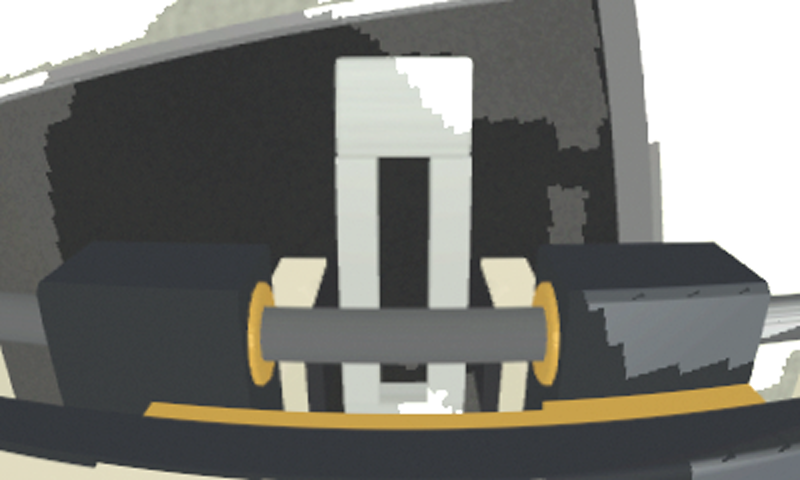

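View pics/side24.png

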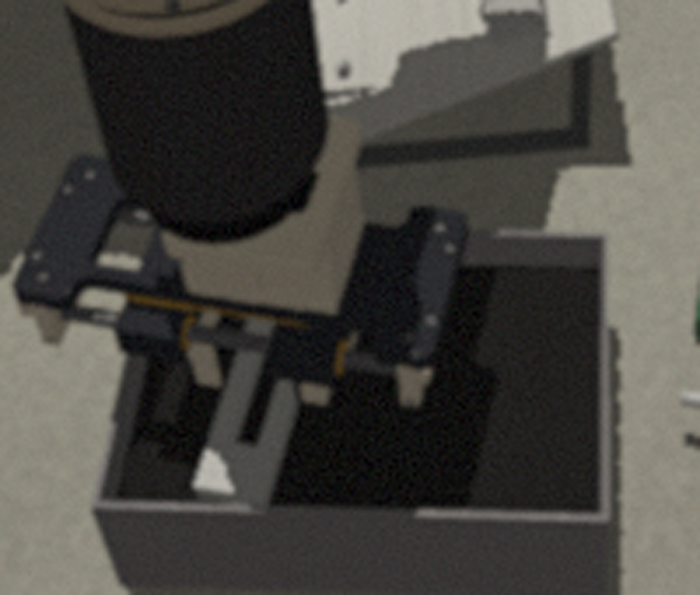

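{"api": "servo_tool", "payload": {
  "steps": [
    [3,0,0,0.2,0],
    [3,0,0,0.1,0],
    [3,0,0,0,0]
  ]
}}

```text
time_s: 42.22
tcp_pos: [0.4779, -0.3406, 0.0593]
eef_rot: [180.0, 0.0, -104.0]
contact_force: [0.7, 0.7, -2.2]
gripper_width: 0.0337
```

{"api": "servo_tool", "payload": {
  "steps": [
    [3,0,0,0.2,0],
    [3,0,0,0,0]
  ]
}}

```text
time_s: 42.48
tcp_pos: [0.478, -0.3407, 0.0586]
eef_rot: [-180.0, -0.0, -103.9]
contact_force: [-2.6, 4.4, 9.8]
gripper_width: 0.0339
```

{"api": "servo_tool", "payload": {
  "steps": [
    [3,0,0,0.15,0],
    [3,0,0,0,0]
  ]
}}

```text
time_s: 42.72
tcp_pos: [0.4779, -0.3409, 0.058]
eef_rot: [-180.0, -0.0, -103.9]
contact_force: [-5.6, 3.9, 16.7]
gripper_width: 0.0338
```

{"api": "servo_tool", "payload": {
  "steps": [
    [3,0,0,0.15,0],
    [3,0,0,0,0]
  ]
}}

```text
time_s: 42.98
tcp_pos: [0.4779, -0.3412, 0.0568]
eef_rot: [-179.9, -0.1, -103.9]
contact_force: [-5.9, 4.7, 19.2]
gripper_width: 0.034
```

```bash
python3 - <<'E'
from h import *
st()
im=np.array(r.capture('wrist')); save('w25',np.clip(im*1.5,0,255).astype(np.uint8),(120,100,520,340),2); save('side25',np.array(r.capture('side')),(170,230,370,400),3.5)
s=r.get_state();Rt=R.from_euler('xyz',s['eef_rot'],degrees=True).as_matrix()
E
```

```text
t 42.98 tcp [ 0.4779 -0.3412  0.0568] yaw -103.92 F [-5.9  4.7 19.2] w 0.034
```

View pics/w25.png

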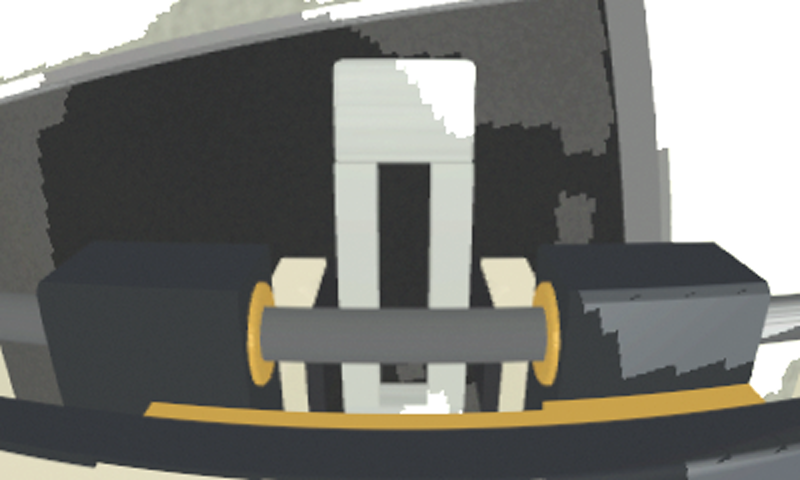

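View pics/side25.png

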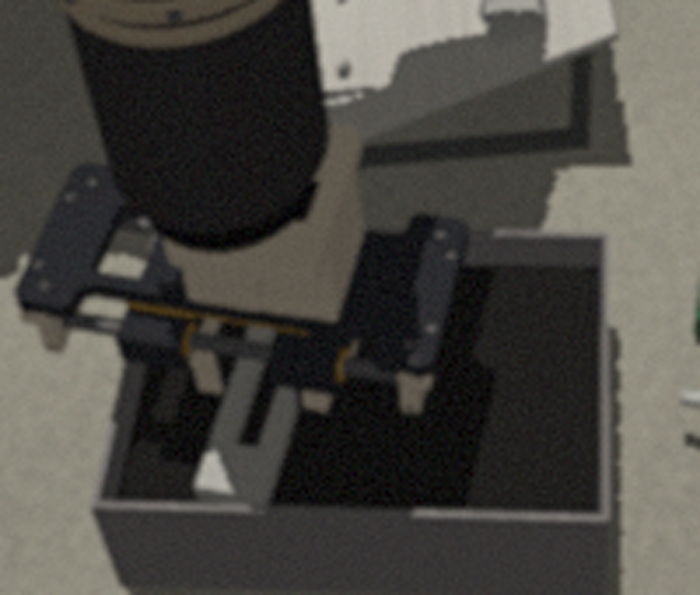

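```bash
python3 - <<'E'
from h import *
s=r.get_state();Rt=R.from_euler('xyz',s['eef_rot'],degrees=True).as_matrix()
print(s['moment'],s['contact_force'])
cr=lambda u,v:(u/2+120-.25,v/2+100-.25)
for nm,a,b in (('end',(333,62),(475,62)),('slot',(333,163),(474,163))):
    for z in (.055,.060,.065,.07):
        A=wonz(cr(*a),z,s);B=wonz(cr(*b),z,s); print(nm,z,np.linalg.norm(A-B).round(4),(Rt.T@((A+B)/2-s['tcp_pos'])*1000).round(1),inbin((A+B)/2,BWd).round(4))
E
```

```text
[ 1.36411331  2.45257537 -0.0028071 ] [-4.71483875  3.80232999 19.64027584]
end 0.055 0.0366 [62.4  1.6  1.8] [-0.0607 -0.0612]
end 0.06 0.0355 [62.6  1.6 -3.2] [-0.0607 -0.0614]
end 0.065 0.0343 [62.8  1.6 -8.2] [-0.0608 -0.0616]
end 0.07 0.0332 [ 63.1   1.6 -13.2] [-0.0608 -0.0618]
slot 0.055 0.0374 [35.7  1.5  1.8] [-0.0564 -0.0348]
slot 0.06 0.0362 [36.7  1.5 -3.2] [-0.0566 -0.0358]
slot 0.065 0.0351 [37.8  1.5 -8.2] [-0.0568 -0.0369]
slot 0.07 0.0339 [ 38.9   1.5 -13.2] [-0.0569 -0.0379]
```

{"api": "servo_tool", "payload": {
  "steps": [
    [3,0,0,-0.15,0],
    [3.6,0,0,0,0],
    [3.9,0,0,0,0],
    [4.2,0,0,0,0],
    [4.4,0,0,-0.5,0],
    [4.6,0,0,-2,0],
    [4.6,0,0,-4,0],
    [4.6,0,0,-4,0]
  ]
}}

```text
time_s: 44.08
tcp_pos: [0.4778, -0.3406, 0.1621]
eef_rot: [180.0, -0.0, -104.0]
contact_force: [0.9, -0.2, 0.0]
gripper_width: 0.0461
```

```bash
python3 - <<'E'
from h import *
st()
im=np.array(r.capture('wrist')); save('w26',np.clip(im*1.5,0,255).astype(np.uint8),(100,100,540,340),1.8)
plan(loc(.0,-.1225,.18),YR)
# pusher start for upper strap: low edge s=.133 , pivot pin y=-40, outer pin -100
x=-.09+.133*c25-.014*s25-.0095-.005; z=.02+(x+.0095+.09)*np.tan(np.radians(25))+.0045
print('start local',x,z); p=loc(x,-.126,z); print(p); plan([p[0],p[1],.19],YR)
E
```

```text
t 44.08 tcp [ 0.4778 -0.3406  0.1621] yaw -103.96 F [ 0.9 -0.2  0. ] w 0.0461
 target [ 0.5683 -0.1425  0.18  ] spin 73.47 then tool cm [-9.71 19.54 -1.17]
start local 0.010122280011504666 0.07561770867377625
[ 0.57859326 -0.14550281  0.07561771]
 target [ 0.5786 -0.1455  0.19  ] spin 73.47 then tool cm [-10.72  19.19  -2.17]
```

View pics/w26.png

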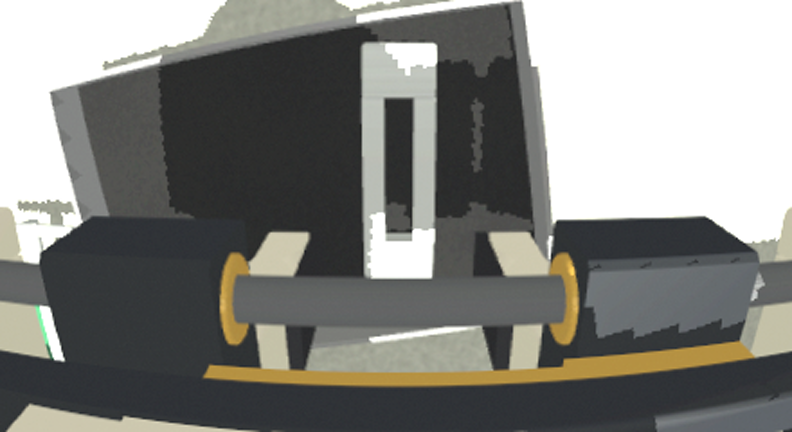

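{"api": "servo_tool", "payload": {
  "steps": [
    [0,0,0,-1,10.5],
    [0,0,0,-1,10.5],
    [0,0,0,0,10.5],
    [0,0,0,0,10.5],
    [0,0,0,0,10.5],
    [0,0,0,0,10.5],
    [0,0,0,0,10.5],
    [0,0,0,0,0]
  ],
  "squeeze": 30
}}

```text
time_s: 45.12
tcp_pos: [0.4779, -0.3406, 0.181]
eef_rot: [-180.0, 0.0, -177.4]
contact_force: [0.3, 0.8, 0.7]
gripper_width: 0.0005
```

{"api": "servo_tool", "payload": {
  "steps": [
    [0,-2.5,4.4,0,0],
    [0,-2.8,5,0,0],
    [0,-2.7,5,1,0],
    [0,-2,3.5,2,0],
    [0,-0.6,1.4,3,0],
    [0,0,0,2,0],
    [0,0,0,0,0]
  ]
}}

```text
time_s: 46.0
tcp_pos: [0.5742, -0.1428, 0.0994]
eef_rot: [180.0, -0.2, -177.2]
contact_force: [-0.7, 0.0, -0.0]
gripper_width: 0.0004
```

```bash
python3 - <<'E'
from h import *
st(); p=loc(.008,-.124,.0755); plan(p,YR)
E
```

```text
t 46.0 tcp [ 0.5742 -0.1428  0.0994] yaw -177.23 F [-0.7  0.  -0. ] w 0.0004
 target [ 0.5764 -0.1436  0.0755] spin 0.14 then tool cm [-0.21 -0.09  2.39]
```

{"api": "servo_tool", "payload": {
  "steps": [
    [0,-0.2,0,1.5,0],
    [0,0,0,0.7,0],
    [0,0,0,0.15,0],
    [0,0,0,0,0]
  ]
}}

```text
time_s: 46.5
tcp_pos: [0.5774, -0.1432, 0.0776]
eef_rot: [-180.0, 0.0, -177.5]
contact_force: [-0.7, 1.2, -0.5]
gripper_width: 0.0007
```

{"api": "servo_tool", "payload": {
  "steps": [
    [0,-0.47,0,-0.22,0],
    [0,-0.47,0,-0.22,0],
    [0,-0.47,0,-0.22,0],
    [0,-0.47,0.05,-0.22,0],
    [0,-0.47,0.15,-0.22,0],
    [0,-0.47,0.2,-0.22,0],
    [0,-0.47,0.27,-0.22,0],
    [0,-0.47,0.3,-0.22,0]
  ]
}}

```text
time_s: 47.5
tcp_pos: [0.6148, -0.1315, 0.0952]
eef_rot: [-180.0, 0.0, -177.5]
contact_force: [-1.9, -1.2, -0.4]
gripper_width: 0.0006
```

```bash
python3 - <<'E'
from h import *
st(); print(unrack(r.get_state()['tcp_pos'])); save('w27',np.array(r.capture('wrist')))
E
```

```text
t 47.5 tcp [ 0.6148 -0.1315  0.0952] yaw -177.47 F [-1.9 -1.2 -0.4] w 0.0006
[ 0.04695508 -0.11362944  0.09516482]
```

View pics/w27.png

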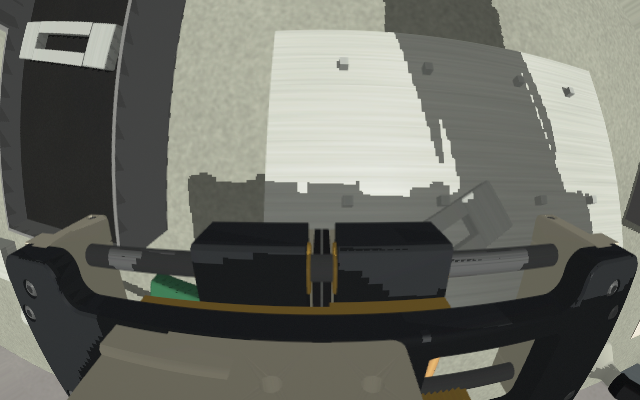

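{"api": "servo_tool", "payload": {
  "steps": [
    [0,-0.3,0.26,-0.14,0],
    [0,-0.3,0.27,-0.15,0],
    [0,-0.3,0.31,-0.15,0],
    [0,-0.3,0.32,-0.15,0],
    [0,-0.26,0.36,-0.13,0],
    [0,-0.26,0.36,-0.13,0],
    [0,-0.2,0.35,-0.1,0],
    [0,-0.2,0.35,-0.1,0]
  ]
}}

```text
time_s: 48.55
tcp_pos: [0.6345, -0.1047, 0.1055]
eef_rot: [180.0, -0.0, -177.5]
contact_force: [-0.3, -0.5, -1.0]
gripper_width: 0.0006
```

{"api": "servo_tool", "payload": {
  "steps": [
    [0,0,0.4,0,0],
    [0,0,0.4,0,0],
    [0,0,0.4,0,0],
    [0,0,-0.2,-0.5,0],
    [0,0.5,-0.2,-2.5,0],
    [6,1,0,-4,0],
    [8.7,1,0,-2.5,0],
    [8.7,0,0,0,0]
  ]
}}

```text
time_s: 49.55
tcp_pos: [0.6102, -0.0982, 0.2038]
eef_rot: [180.0, 0.3, -177.5]
contact_force: [0.5, -1.3, 0.0]
gripper_width: 0.0249
```

```bash
python3 - <<'E'
from h import *
st(); print(unrack(r.get_state()['tcp_pos'])); im=np.array(r.capture('wrist')); save('w28',np.clip(im*1.3,0,255).astype(np.uint8),(200,100,520,340),2.5)
E
```

```text
t 49.55 tcp [ 0.6102 -0.0982  0.2038] yaw -177.46 F [ 0.5 -1.3  0. ] w 0.0249
[ 0.04381867 -0.08024387  0.20376857]
```

View pics/w28.png

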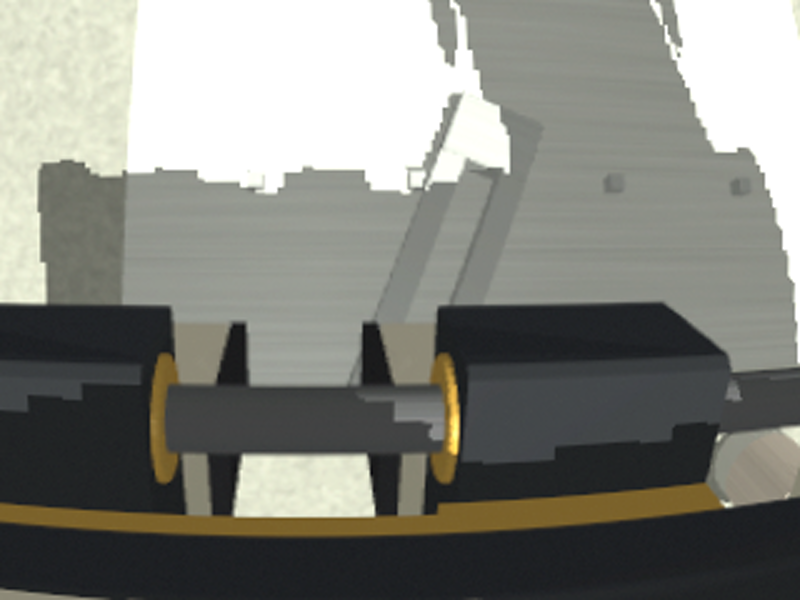

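```bash
python3 - <<'E'
from h import *
s=dict(r.get_state())
f=lambda u,v,n=.014:wrack(((u+.5)/2.5+200-.5,(v+.5)/2.5+100-.5),n,s)*1000
P={k:f(*v) for k,v in dict(A=(543,127),B=(462,93),C=(486,290),D=(380,310)).items()}
for k,v in P.items(): print(k,v.round(1))
for a,b in('AB','AC','BD'): d=P[b]-P[a]; print(a+b,np.linalg.norm(d),'psi',np.degrees(np.arctan2(d[0],d[1])))
for u,v in((254,182),(416,178),(614,184),(740,187)): print('pin',f(u,v,.008).round(1))
d=P['C']-P['A'];d/=np.linalg.norm(d); c=(P['A']+P['B'])/2+60*d; print('centre',c)
cx=-.09+c[0]/1000*c25-.0034; cy=c[1]/1000+.010; zz=.02+(cx+.09)*np.tan(np.radians(25))+.0063
print(cx,cy,zz); plan(loc(cx,cy-.001,zz),YR)
E
```

```text
A [108.6  10.3]
B [ 95.9 -20.5]
C [169.8 -15.1]
D [176.6 -53.2]
AB 33.3128763582119 psi -157.60863781574307
AC 66.2855249526261 psi 112.55466678558187
BD 87.01896915659545 psi 112.09723253103226
pin [129.1 -97.9]
pin [127.5 -38.4]
pin [128.8  40.1]
pin [128.7  98.9]
centre [157.68230427 -28.09970804]
0.049508700238871675 -0.018099708043564276 0.09135397530063595
 target [ 0.613  -0.0369  0.0914] spin -0.11 then tool cm [-0.63  6.1  11.07]
```

{"api": "servo_tool", "payload": {
  "steps": [
    [8.7,-0.3,3,0,0],
    [8.7,-0.33,3.1,0,0],
    [8.7,0,0,3,0],
    [8.7,0,0,3.5,0],
    [8.7,0,0,2.5,0],
    [8.7,0,0,1.2,0],
    [8.7,0,0,0.6,0],
    [8.7,0,0,0.1,0]
  ]
}}

```text
time_s: 50.6
tcp_pos: [0.613, -0.0369, 0.0916]
eef_rot: [-180.0, 0.0, -177.5]
contact_force: [-0.0, 0.3, 0.2]
gripper_width: 0.0867
```

```bash
python3 - <<'E'
from h import *
st(); plan(loc(.0495,-.019,.0914),YR)
save('w29',np.array(r.capture('wrist')),(120,100,520,340),2)
E
```

```text
t 50.6 tcp [ 0.613  -0.0369  0.0916] yaw -177.47 F [-0.   0.3  0.2] w 0.0867
 target [ 0.613  -0.0368  0.0914] spin -0.1 then tool cm [0.   0.01 0.02]
```

View pics/w29.png

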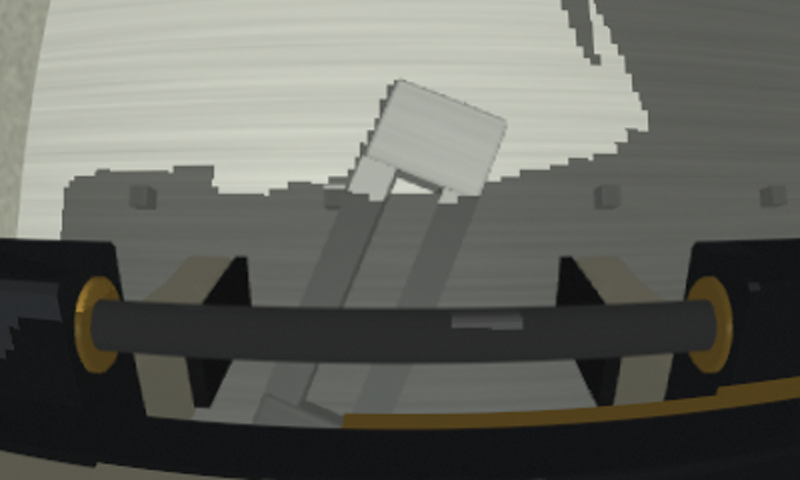

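Well straddled. Closing, with a slight drift inward to clear the pin.

{"api": "servo_tool", "payload": {
  "steps": [
    [6,0,0,0,0],
    [4.5,0,0,0,0],
    [3,0,0,0,0],
    [3,0,0,0,0],
    [3,0,0.2,0,0],
    [3,0,0.3,0,0],
    [3,0,0.3,0,0],
    [3,0,0,0,0]
  ],
  "squeeze": 40
}}

```text
time_s: 51.65
tcp_pos: [0.6121, -0.0286, 0.0915]
eef_rot: [180.0, -0.0, -177.5]
contact_force: [-3.4, 0.2, 2.9]
gripper_width: 0.036
```

```bash
python3 - <<'E'
from h import *
st()
save('w30',np.array(r.capture('wrist')),(120,100,520,340),2)
E
```

```text
t 51.65 tcp [ 0.6121 -0.0286  0.0915] yaw -177.46 F [-3.4  0.2  2.9] w 0.036
```

View pics/w30.png

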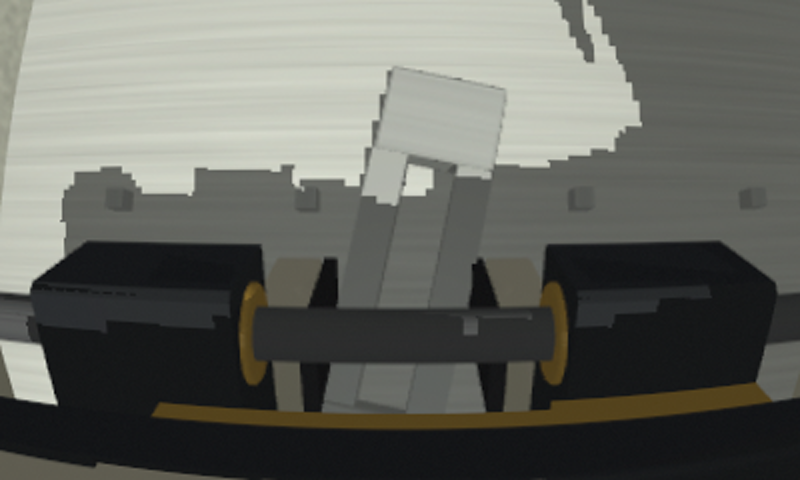

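{"api": "servo_tool", "payload": {
  "steps": [
    [3,0,0,-0.3,0],
    [3,0,0,-0.8,0],
    [3,0,0,-1.8,0],
    [3,0,0,-2.5,-8],
    [3,0,0,-2.5,-9.5],
    [3,0,0,-1.5,-9.5],
    [3,0,0,-0.5,-9.5],
    [3,0,0,0,-9.5]
  ],
  "squeeze": 45
}}

```text
time_s: 52.7
tcp_pos: [0.6129, -0.0287, 0.1916]
eef_rot: [-179.9, 0.1, -131.1]
contact_force: [-0.0, 0.3, -2.9]
gripper_width: 0.0358
```

{"api": "servo_tool", "payload": {
  "steps": [
    [3,0,0,0,-10],
    [3,0,0,0,-10],
    [3,0,0,0,-10],
    [3,0,0,0,-9.5],
    [3,0,0,0,0]
  ]
}}

```text
time_s: 53.32
tcp_pos: [0.6126, -0.0287, 0.1908]
eef_rot: [-180.0, 0.0, -92.0]
contact_force: [-0.4, -0.1, -3.1]
gripper_width: 0.0361
```

```bash
python3 - <<'E'
from h import *
st()
by=.045
a=np.radians(BWd[2]); q=[BWd[0]+by*np.cos(a),BWd[1]+by*np.sin(a)]
plan([*q,.115],r.get_state()['eef_rot'][2],'wide')
save('w31',np.array(r.capture('wrist')),(120,100,520,340),2)
E
```

```text
t 53.33 tcp [ 0.6126 -0.0287  0.1908] yaw -92.03 F [-0.4 -0.1 -3.1] w 0.0361
wide target [ 0.5718 -0.3496  0.115 ] spin -0.0 then tool cm [32.21  2.93  7.58]
```

View pics/w31.png

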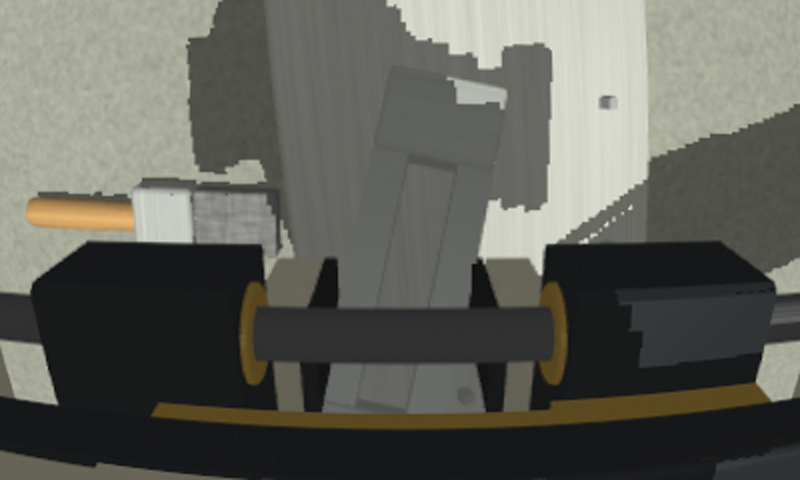

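{"api": "servo_tool", "payload": {
  "steps": [
    [3,3,0.27,0,0],
    [3,4.5,0.4,0,0],
    [3,5.5,0.5,0,0],
    [3,5.5,0.5,0,0],
    [3,5.5,0.5,0,0],
    [3,4.5,0.4,0,0],
    [3,2.7,0.26,0,0],
    [3,1,0.1,1,0]
  ]
}}

```text
time_s: 54.38
tcp_pos: [0.572, -0.3515, 0.1808]
eef_rot: [-179.9, -0.0, -92.3]
contact_force: [-0.1, -0.0, -2.4]
gripper_width: 0.0352
```

{"api": "servo_tool", "payload": {
  "steps": [
    [3,0,0,2.5,0],
    [3,0,0,2.5,0],
    [3,0,0,1.5,0],
    [3,0,0,0.5,0],
    [3,0,0,0,0]
  ]
}}

```text
time_s: 55.0
tcp_pos: [0.5724, -0.3496, 0.1107]
eef_rot: [-180.0, -0.0, -92.0]
contact_force: [0.2, -0.4, -2.1]
gripper_width: 0.0348
```

```bash
python3 - <<'E'
from h import *
st(); print(inbin(r.get_state()['tcp_pos'],BWd))
im=np.array(r.capture('wrist')); save('w32',np.clip(im*1.5,0,255).astype(np.uint8),(120,100,520,340),2)
E
```

```text
t 55.0 tcp [ 0.5724 -0.3496  0.1107] yaw -91.97 F [ 0.2 -0.4 -2.1] w 0.0348
[4.55210925e-02 5.14481142e-05]
```

View pics/w32.png

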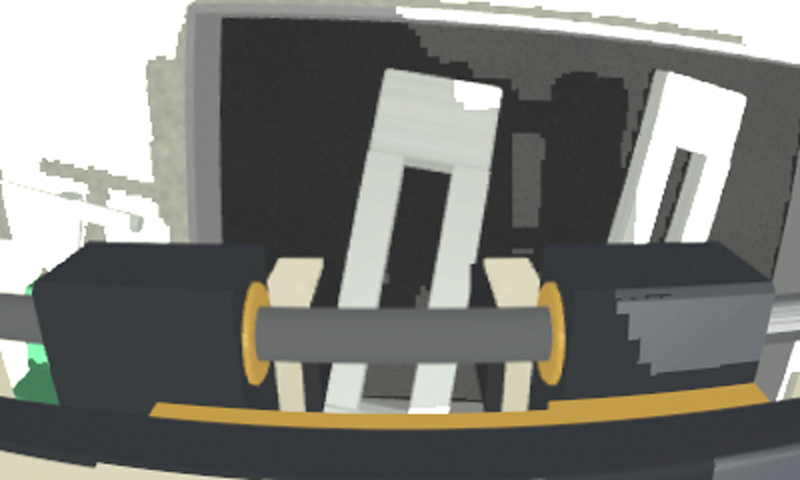

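{"api": "servo_tool", "payload": {
  "steps": [
    [3,0,0,1,0],
    [3,0,0,0.8,0],
    [3,0,0,0.4,0],
    [3,0,0,0.3,0],
    [3,0,0,0,0]
  ],
  "squeeze": 20
}}

```text
time_s: 55.68
tcp_pos: [0.572, -0.3497, 0.0853]
eef_rot: [180.0, -0.0, -92.0]
contact_force: [-0.4, -0.2, -1.7]
gripper_width: 0.0346
```

{"api": "servo_tool", "payload": {
  "steps": [
    [3,0,0,0.3,0],
    [3,0,0,0.3,0],
    [3,0,0,0.3,0],
    [3,0,0,0.2,0],
    [3,0,0,0,0]
  ],
  "squeeze": 15
}}

```text
time_s: 56.3
tcp_pos: [0.572, -0.3497, 0.0743]
eef_rot: [180.0, -0.0, -92.0]
contact_force: [-0.4, -0.5, -1.5]
gripper_width: 0.0336
```

{"api": "servo_tool", "payload": {
  "steps": [
    [3,0,0,0.25,0],
    [3,0,0,0.25,0],
    [3,0,0,0.2,0],
    [3,0,0,0,0]
  ]
}}

```text
time_s: 56.8
tcp_pos: [0.5722, -0.3497, 0.0673]
eef_rot: [-180.0, -0.0, -92.0]
contact_force: [-0.2, 1.3, -0.7]
gripper_width: 0.0338
```

{"api": "servo_tool", "payload": {
  "steps": [
    [3,0,0,0.2,0],
    [3,0,0,0.2,0],
    [3,0,0,0,0]
  ]
}}

```text
time_s: 57.18
tcp_pos: [0.572, -0.3497, 0.0633]
eef_rot: [180.0, 0.0, -92.0]
contact_force: [-0.3, -0.2, -0.5]
gripper_width: 0.0336
```

{"api": "servo_tool", "payload": {
  "steps": [
    [3,0,0,0.2,0],
    [3,0,0,0.15,0],
    [3,0,0,0,0]
  ],
  "squeeze": 10
}}

```text
time_s: 57.55
tcp_pos: [0.5719, -0.3497, 0.0601]
eef_rot: [180.0, -0.0, -92.0]
contact_force: [0.4, 1.2, 1.2]
gripper_width: 0.0337
```

{"api": "servo_tool", "payload": {
  "steps": [
    [3,0,0,0.15,0],
    [3,0,0,0,0]
  ]
}}

```text
time_s: 57.8
tcp_pos: [0.572, -0.3499, 0.0598]
eef_rot: [-180.0, -0.0, -91.9]
contact_force: [-3.4, 3.0, 9.0]
gripper_width: 0.0341
```

{"api": "servo_tool", "payload": {
  "steps": [
    [3,0,0,0.15,0],
    [3,0,0,0,0]
  ]
}}

```text
time_s: 58.05
tcp_pos: [0.572, -0.3502, 0.0588]
eef_rot: [-180.0, -0.1, -91.9]
contact_force: [-4.5, 2.0, 10.6]
gripper_width: 0.034
```

Resting and slipping in the pads at about 11 N, as with the first strap. Release and rise.

{"api": "servo_tool", "payload": {
  "steps": [
    [3,0,0,-0.1,0],
    [3.6,0,0,0,0],
    [3.9,0,0,0,0],
    [4.2,0,0,0,0],
    [4.4,0,0,-0.5,0],
    [4.6,0,0,-2,0],
    [4.6,0,0,-4,0],
    [4.6,0,0,-5,0]
  ]
}}

```text
time_s: 59.05
tcp_pos: [0.5714, -0.3494, 0.1735]
eef_rot: [179.9, 0.0, -92.0]
contact_force: [0.7, -0.4, 0.2]
gripper_width: 0.046
```

{"api": "servo_tool", "payload": {
  "steps": [
    [4.6,0,0,-4,0],
    [4.6,-2,0,-3,0],
    [4.6,0,0,0,0]
  ]
}}

```text
time_s: 59.42
tcp_pos: [0.5742, -0.3294, 0.2469]
eef_rot: [-179.7, -0.1, -91.9]
contact_force: [0.3, -0.6, 0.8]
gripper_width: 0.0455
```

```bash
python3 - <<'E'
from h import *
st()
im=np.array(r.capture('wrist')); save('w33',np.clip(im*1.5,0,255).astype(np.uint8),(120,60,520,340),2)
im=np.array(r.capture('side')); save('side33',np.clip(im*1.5,0,255).astype(np.uint8))
im=np.array(r.capture('top')); save('top33',np.clip(im*1.5,0,255).astype(np.uint8))
E
```

```text
t 59.42 tcp [ 0.5742 -0.3294  0.2469] yaw -91.9 F [ 0.3 -0.6  0.8] w 0.0455
```

View pics/w33.png

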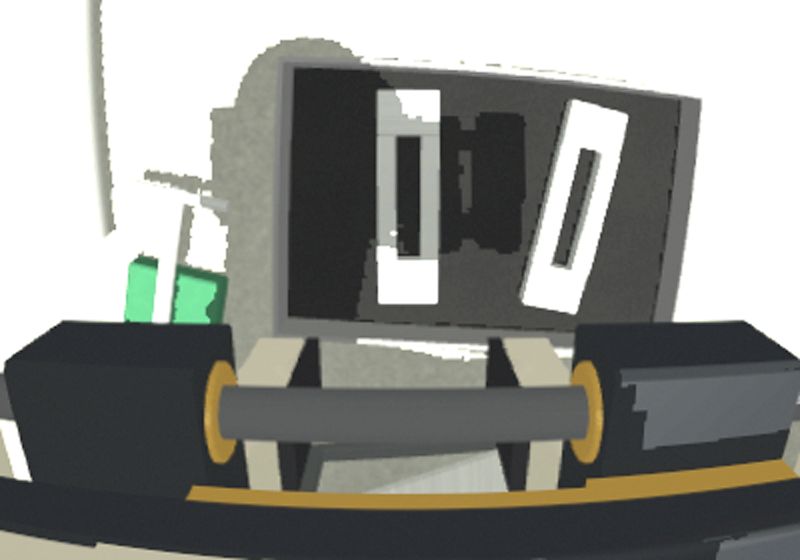

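View pics/side33.png

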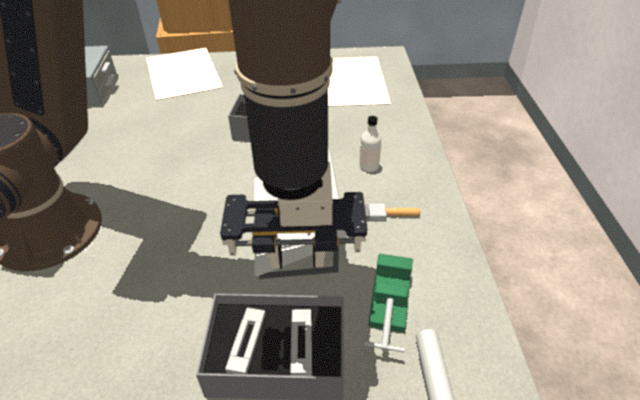

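View pics/top33.png

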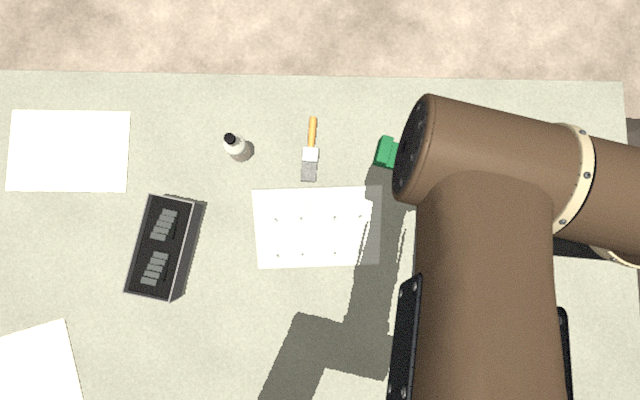

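```bash
python3 - <<'E'
from h import *
r.close_job(); st()
E
```

```text
the job is handed in; nothing more can be done
the job is handed in; nothing more can be done
```

I cleared the rack and handed the job in at about 59.6 s of the 72 s allowed. Both step blocks are in the narrow bin and both clamp straps are in the wide bin.

- **Blocks:** I gripped each one across its 70 mm length and lowered it until it touched the floor. It then turned flat in a light grip, with about 10–12 N measured at the wrist, before I released it.
- **Straps:** The tool stays vertical, so it could not grip across the straps on the slope. I swung each one round a rack pin with the closed fingers, gripped it across its 34 mm width, and lowered it the same way. The first strap peaked at about 20 N at the wrist and the second at about 11 N.
- **Last pictures:**
    - In the wrist and side views, both straps lie flat and clear of the walls and of each other.
    - In the top view, both blocks sit side by side in the narrow bin; the earlier wrist views showed them flat.
    - The bottle and brush look unmoved. The arm hid part of the vise in the top view, but in the side view it stands where it was.
    - The gripper is clear of everything.

**Checks that disagreed:**
- The narrow bin's floor came out at 57 mm and 64 mm in two camera estimates. Contact put it nearer 58 mm.
- The rack position I worked out from the fixed cameras was off by about 3 mm from the wrist camera, and I allowed for that.
- The strap grips first read 36 mm because the straps sat about 9° askew in the jaws. They straightened to 34 mm when I eased the grip, so the first strap lies about 9° off square in the bin.
- While I pressed the first strap down, the wrist moment left it unclear whether all of that force came from the strap. I took it to be the strap, since the force had levelled off as the pads slipped.

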